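Find the slack sign clip

TASK

One of the three spring clips on the ledge has gone slack. Tug at the price signs along their slope to find out which, then pull the sign out of the slack clip and stand it foot down in the red repair box. The two signs in firm clips must end fully home where they were, and the other things on the counter must not be knocked about.

Things in the scene. Friction and masses are not known exactly. Their poses are not given: they have to be found in the camera images.
- sign1: Stiff white price sign with dark wooden edges and four terracotta squares, 80 mm wide, 130 mm tall, 10 mm thick, 90 g. Its body origin is the centre of its bottom edge (foot): own z runs up the sign, x across its 10 mm thickness (pointing away from the robot and up while in the clip), y along its 80 mm width.
- sign1_top (a point): Middle of the top edge of sign1, 130 mm along its z from its foot; axes as the sign's. Each sign leans 30 degrees from vertical, top towards the robot, in its clip. Its upper 85 mm is free on both faces for gripping.
- sign2: Stiff white price sign with dark wooden edges and four yellow squares, 80 mm wide, 130 mm tall, 10 mm thick, 90 g. Same frame as sign1.
- sign2_top (a point): Middle of the top edge of sign2, 130 mm along its z from its foot; axes as the sign's.
- sign3: Stiff white price sign with dark wooden edges and four green squares, 80 mm wide, 130 mm tall, 10 mm thick, 90 g. Same frame as sign1.
- sign3_top (a point): Middle of the top edge of sign3, 130 mm along its z from its foot; axes as the sign's.
- ledge: Dark wooden ledge fixed to the counter, 110 mm (x) by 380 mm (y), 20 mm high, carrying three fixed spring clips side by side at y = -120, 0 and +120 mm; origin at the centre of its underside, z up. The clips look alike: two are firm (a sign starts to slip at 9 to 24 N of pull), one is slack (1 to 3 N); judge while pulling, as the pull fades when the arm stops; any sign may be in the slack one.
- mid_slot (a point): Middle of the slot floor of the middle clip, 50 mm above the counter, on which the sign's foot rests. Each dark steel clip covers the lowest 40 mm of its sign: a fixed plate on the robot's side, a sprung brass jaw with a rubber lining (lowest 36 mm) on the far side. A sign leaves by being pulled straight along its own z and is free after 40 mm.
- repair_box: Red open box fixed to the counter, 56 mm (x) by 112 mm (y) outside, 70 mm tall, walls and floor 6 mm thick, so 44 x 100 mm inside; origin at the centre of its underside, z up.
- bars: Stack of three chocolate bars, 75 x 150 x 33 mm, lying flat; origin at its underside's middle. Not to be pushed about.
- jar: Amber jar with brass cap, 70 mm across, 85 mm tall; origin at its underside's middle. Not to be pushed about.
- tin: Round tin with a green band, 90 mm across, 60 mm tall; origin at its underside's middle. Not to be pushed about.
- bowl: White bowl, 110 mm across the rim, 45 mm tall; origin at its underside's middle. Not to be pushed about.
- spatula: Spatula lying flat, 200 mm long; origin on its underside, x along it. Not to be pushed about.
- spool: Red ribbon spool standing on its end, 70 mm across, 40 mm tall; origin at its underside's middle. Not to be pushed about.
- bottle: Green bottle, 66 mm across, 190 mm tall; origin at its underside's middle. Not to be pushed about.
Mind the look-alikes: they are no part of the job. What is shaped like the sign2 but blue or purple is not meant.

How it is judged:
At the end, for the whole second after the job is handed in: The sign from the slack clip stands in the red box: its foot inside the walls and within 20 mm of the box's underside, tilted less than 0.9 rad, at rest. The other two signs are gripped by their firm clips within 6 mm of where they started ((((x of sign1 in the frame of repair_box between -0.028 and 0.028 m and y of sign1 in the frame of repair_box between -0.056 and 0.056 m and z of sign1 in the frame of repair_box between -0.005 and 0.02 m and angle between sign1's own z axis and vertical below 0.9 rad and linear speed of sign1 below 0.03 m/s) and (distance of sign2 from where it was at the start of the episode below 0.006 m and contact force between sign2 and anything else above 9 N) and (distance of sign3 from where it was at the start of the episode below 0.006 m and contact force between sign3 and anything else above 9 N)) or ((x of sign2 in the frame of repair_box between -0.028 and 0.028 m and y of sign2 in the frame of repair_box between -0.056 and 0.056 m and z of sign2 in the frame of repair_box between -0.005 and 0.02 m and angle between sign2's own z axis and vertical below 0.9 rad and linear speed of sign2 below 0.03 m/s) and (distance of sign1 from where it was at the start of the episode below 0.006 m and contact force between sign1 and anything else above 9 N) and (distance of sign3 from where it was at the start of the episode below 0.006 m and contact force between sign3 and anything else above 9 N)) or ((x of sign3 in the frame of repair_box between -0.028 and 0.028 m and y of sign3 in the frame of repair_box between -0.056 and 0.056 m and z of sign3 in the frame of repair_box between -0.005 and 0.02 m and angle between sign3's own z axis and vertical below 0.9 rad and linear speed of sign3 below 0.03 m/s) and (distance of sign1 from where it was at the start of the episode below 0.006 m and contact force between sign1 and anything else above 9 N) and (distance of sign2 from where it was at the start of the episode below 0.006 m and contact force between sign2 and anything else above 9 N)))); the robot touches nothing.
It fails at once if a bystander is pushed more than 30 mm (distance of any of bars, jar, tin, bowl, spatula, spool, bottle from where it was at the start of the episode above 0.03 m).
It also fails if it takes over 64 s, if anything falls off the work surface, if the arm or the gripper's body presses on something with over 40 N, if the wrist force passes 120 N, or if a joint passes its speed limit or range.

ROBOT

A 7-joint arm with a two-finger parallel gripper is mounted at the origin on the work surface. World frame = base frame: x ahead of the robot, y to its left, z up, the work surface at z = 0. Lengths are in m, angles in rad, forces in N, time in s.
With the tool pointing down it reaches from about 0.4 to 0.85 m from the base axis. Payload 4.5 kg.
Tool frame: the origin (TCP) lies midway between the tips of the shut fingers; the grasp point (between the pads) lies 19 mm behind it (r.hold_point_z is the distance from the TCP to the grasp point, in m); z points along the fingers, y is the direction in which the jaws open and shut (so a half turn about z gives the same grasp; the last joint's range is limited). The gripper opens to 88 mm and grips with 3 to 60 N. Pads are 18 mm wide; open, the fingers measure 123 mm over their backs; the gripper's body (75 mm by 187 mm) begins 45 mm behind the grasp point.
Start: joints at [-1.225, 0.689, -0.195, 1.565, 0.157, 0.902, -0.215], TCP at [0.192, 0.595, 0.239] pointing down, gripper open.
Joint ranges: [-3.01, 3.01], [-0.46, 2.08], [-1.47, 1.51], [0.13, 2.56], [-1, 4.14], [0.04, 2.09], [-2.66, 2.66]. Speed limits (rad/s): [2.57, 2.57, 3.14, 3.14, 3.14, 3.14, 3.14].

INTERFACE

Orientations are given as a unit quaternion [x, y, z, w].
In Python, from plant import r gives the robot as it stands. The module is installed in compiled form; this text tells all that it offers.
- The arm moves only by the tool move_arm, never from a script. Its arguments are lists of equal length, an entry for each row: "turn": the turn, a rotation vector about the tool's x, y, z in units of 2 pi rad (1.0 is 2 pi rad), a list of three; "dp": the shift along the tool's x, y, z in units of 2.5 cm (1.0 is 2.5 cm), a list of three; "jaw": the closure, from -1 (fully open) to 1 (shut), so that 0 is half open. In form: {"turn": [[wx, wy, wz], ...], "dp": [[x, y, z], ...], "jaw": [jaw, ...]}. A call has 1 to 10 rows; each row shifts and turns the commanded pose from where the row before left it, along the tool's axes as they then stand; what a row does not reach is not made up. A row lasts 1/12 s, in which the tool goes at most 41.7 mm and 7.16 degrees, less where a joint would pass 70% of its speed; a pose out of reach is approached as far as the arm can. A call with a number of a shift or a turn outside -1 to 1 is refused whole. A call with a gripper value outside its range is refused whole. The fingers move at their own pace and stop on an object; "newtons" is the grip in N (left out, the last holds). Time passes only in rows, so rows that do not move let the fingers close. It gives the time, the measured TCP pose, the force and the opening at its end, in the units of the state.
- r.get_state(): the state, without advancing time (a new reading comes with each control period).
- r.snapshot(name): name is "side" or "top"; returns a dict with "frame" (384x512x3 uint8, blue, green, red), "mtx" (3x3 intrinsics, pixels), "origin" and "orientation" of the camera in the world. Camera axes: x right, y up, looking along -z (the intrinsics and any distortion apply to the point x, -y, -z); pixel columns grow to the right and rows downward; lengths in m; the calibration is good to about 2 mm. A picture is of the moment at which its call begins. There is no depth.
- r.finish_job(): hands the job in, once; it reports no verdict.
The state is a dict: "clock": time; "q": joint angles; "qd": joint speeds; "joint_torque": joint torques, N m; "tool_pos": TCP position; "eef_rot": TCP orientation; "contact_force": force on the tool from outside, world axes, zero at the start; "moment": the same for the moment, N m; "opening": opening from 0.0 (shut) to 1.0 (fully open).
Only numpy, scipy, OpenCV 4.12 (cv2) and the standard library are available. Lean on these libraries where they do the work, as an engineer would, in place of code of your own. Each camera call takes 0.05 s, during which the arm holds its last target.

## Working session

There is one attempt and no reset: what is moved stays moved. The work goes in short steps, Python scripts to look and compute and a tool call to move; the robot and the scene stay as the last step left them, time stands still between calls to the robot, and variables do not carry over. Pictures are saved under pics/ and viewed, and the job is handed in when it is done.

Besides the shell and the picture viewer there is one more tool, called after "Emit:" as name(argument=value, ...) on one line, values as JSON. move_arm: Moves the arm, as the interface text tells. Shifts and turns lie within -1 to 1; 1 stands for 2.5 cm of shift or 2 pi rad of turn. Its arguments: {"type":"object","properties":{"turn":{"type":"array","items":{"type":"array","items":{"type":"number","minimum":-1,"maximum":1}}},"dp":{"type":"array","items":{"type":"array","items":{"type":"number","minimum":-1,"maximum":1}}},"jaw":{"type":"array","items":{"type":"number"}},"newtons":{"type":"number"}},"required":["turn","dp","jaw"]}

```bash
mkdir -p pics; cat > h.py <<'E'
import numpy as np,cv2
from plant import r
from scipy.spatial.transform import Rotation as R
def snap(n,f):
    s=r.snapshot(n); np.savez('pics/'+f+'.npz',**{k:np.array(v) for k,v in s.items()}); cv2.imwrite('pics/'+f+'.png',s['frame']); return s
def load(f): return dict(np.load('pics/'+f+'.npz'))
def rot(s): 
    o=np.array(s['orientation']); return o if o.shape==(3,3) else R.from_quat(o).as_matrix()
def ray(s,u,v):
    d=np.linalg.inv(s['mtx'])@[u,v,1]; d=rot(s)@(d*[1,-1,-1]); return np.array(s['origin']),d/np.linalg.norm(d)
def onz(s,u,v,z):
    o,d=ray(s,u,v); return o+d*(z-o[2])/d[2]
def proj(s,p):
    c=rot(s).T@(np.array(p)-s['origin']); c=c*[1,-1,-1]; q=s['mtx']@c; return q[:2]/q[2]
def tri(s1,a,s2,b):
    o1,d1=ray(s1,*a);o2,d2=ray(s2,*b)
    t=np.linalg.lstsq(np.c_[d1,-d2],o2-o1,rcond=None)[0]
    return (o1+d1*t[0]+o2+d2*t[1])/2, np.linalg.norm(o1+d1*t[0]-o2-d2*t[1])
E
python3 - <<'E'
from h import *
for n in('side','top'):
    s=snap(n,n+'0'); print({k:v for k,v in s.items() if k!='frame'})
print(r.get_state(), r.hold_point_z)
E
```

```text
{'mtx': array([[398.39435949,   0.        , 254.2979038 ],
       [  0.        , 398.39435949, 184.13226549],
       [  0.        ,   0.        ,   1.        ]]), 'origin': array([ 0.24299593, -0.93262176,  1.05156398]), 'orientation': array([ 0.37959204, -0.0383829 , -0.11863529,  0.91671277])}
{'mtx': array([[363.21624705,   0.        , 258.11137331],
       [  0.        , 363.21624705, 195.60802803],
       [  0.        ,   0.        ,   1.        ]]), 'origin': array([ 0.34593727, -0.02060855,  1.25629641]), 'orientation': array([ 0.02982058, -0.02720975, -0.70184354,  0.71118634])}
{'clock': 0.1, 'q': array([-1.22521602,  0.68991195, -0.19453273,  1.56621023,  0.15731716,
        0.90249786, -0.21511655]), 'qd': array([-0.00123372, -0.00205497,  0.00125994, -0.00083982,  0.00079294,
        0.00036323, -0.00120067]), 'joint_torque': array([-3.60721773e-03, -5.28501713e+01, -1.27162401e+00, -1.53837436e+01,
       -5.25754353e-02,  1.96350426e-03,  4.86001477e-05]), 'tool_pos': array([0.19158936, 0.59432883, 0.23799111]), 'eef_rot': array([ 1.55221675e-01,  9.87879327e-01, -8.14309564e-04, -6.62600429e-05]), 'contact_force': array([-0.31906625,  0.02613794, -0.0446447 ]), 'moment': array([ 0.00081904, -0.01908308,  0.03240071]), 'opening': 1.0005981220716231} 0.0187
```

View pics/side0.png

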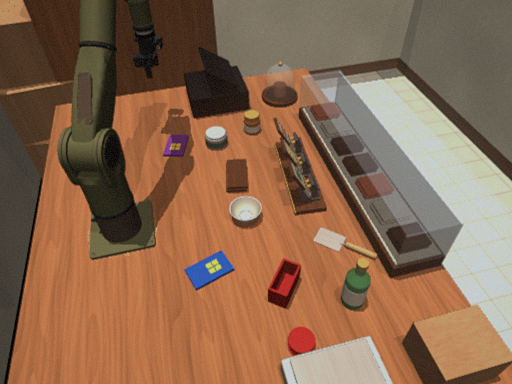

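View pics/top0.png

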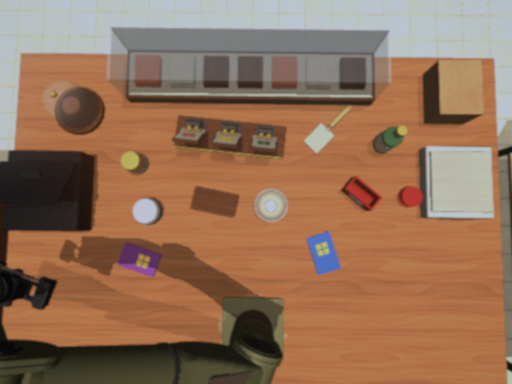

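```bash
python3 - <<'E'
from h import *
a=load('top0')['frame'][105:165,160:300]; cv2.imwrite('pics/c1.png',cv2.resize(a,None,fx=5.5,fy=5.5,interpolation=cv2.INTER_CUBIC))
a=load('side0')['frame'][105:225,260:340]; cv2.imwrite('pics/c2.png',cv2.resize(a,None,fx=5,fy=5,interpolation=cv2.INTER_CUBIC))
a=load('top0')['frame'][165:225,330:390]; cv2.imwrite('pics/c3.png',cv2.resize(a,None,fx=7,fy=7,interpolation=cv2.INTER_CUBIC))
E
```

```text
(no output)
```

View pics/c1.png

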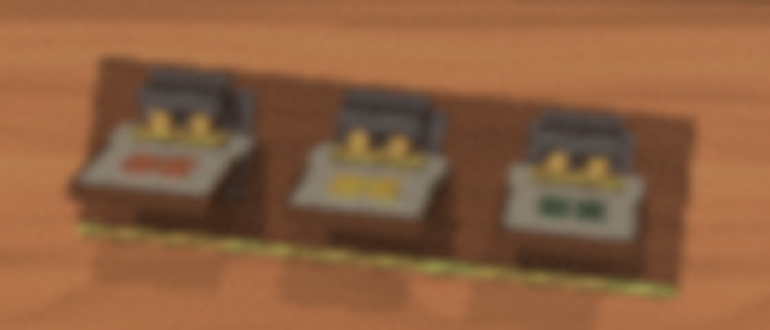

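View pics/c2.png

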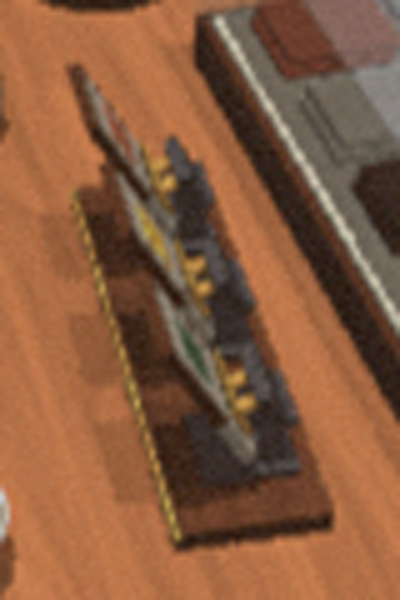

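View pics/c3.png

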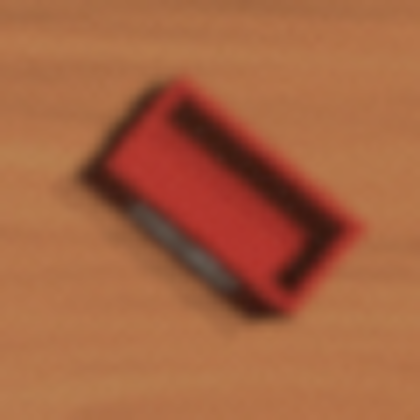

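```bash
python3 - <<'E'
from h import *
s=load('top0')
P=[onz(s,u,v,.02) for u,v in [(178.7,115.5),(286,126.8),(283.1,157.7),(174.5,146.8)]]
print(np.round(P,4)); P=np.array(P)
c=P.mean(0); print('ledge c',c,'lens',[np.linalg.norm(P[i]-P[(i+1)%4]) for i in range(4)])
e=(P[0]-P[1]+P[3]-P[2]);yaw=np.arctan2(-e[0],e[1]);print('yaw',yaw)
ex=np.array([np.cos(yaw),np.sin(yaw),0]);ey=np.array([-ex[1],ex[0],0])
# sign tops: crop top edges corners
for n,a,b in [('t',(78,185),(212,203)),('y',(292,205),(432,215)),('g',(505,228),(640,238))]:
    q=[onz(s,160+u/5.5,105+v/5.5,.05+.13*np.cos(np.pi/6)) for u,v in(a,b)]
    m=(q[0]+q[1])/2; print(n,m,np.linalg.norm(q[0]-q[1]),'yaw',np.arctan2(-(q[0]-q[1])[0],(q[0]-q[1])[1]),'in ledge',(m-c)@ex,(m-c)@ey)
hsv=cv2.cvtColor(s['frame'],cv2.COLOR_BGR2HSV)
for f,roi in(('top0',(330,390,165,225)),('side0',(260,310,250,315))):
    S=load(f);h=cv2.cvtColor(S['frame'],cv2.COLOR_BGR2HSV)
    m=(((h[...,0]<5)|(h[...,0]>172))&(h[...,1]>150)).astype(np.uint8)
    k=np.zeros_like(m);k[roi[2]:roi[3],roi[0]:roi[1]]=1;m&=k
    cs,_=cv2.findContours(m,cv2.RETR_EXTERNAL,cv2.CHAIN_APPROX_NONE);ct=max(cs,key=cv2.contourArea)
    print(f,cv2.boxPoints(cv2.minAreaRect(ct)), cv2.approxPolyDP(ct,2.5,True).reshape(-1,2).tolist())
    x=S['frame'][roi[2]:roi[3],roi[0]:roi[1]];cv2.imwrite('pics/d_'+f+'.png',cv2.resize(x,None,fx=8,fy=8,interpolation=cv2.INTER_CUBIC))
E
```

```text
[[ 0.7219  0.2646  0.02  ]
 [ 0.6865 -0.1089  0.02  ]
 [ 0.5779 -0.0997  0.02  ]
 [ 0.6112  0.2757  0.02  ]]
ledge c [0.64936781 0.08296373 0.02      ] lens [np.float64(0.3751753168987165), np.float64(0.10891581745691), np.float64(0.37686868879118374), np.float64(0.11116420714505487)]
yaw -0.09149813810370934
t [0.60136309 0.20588832 0.1625833 ] 0.07547517458915497 yaw -0.12261556165733078 in ledge -0.05903559888368575 0.11802417473020724
y [0.59385071 0.08491497 0.1625833 ] 0.07810079529581539 yaw -0.05968759298569653 in ledge -0.055463155035285434 -0.0031295453620427214
g [ 0.58236679 -0.0322489   0.1625833 ] 0.07515800018326917 yaw -0.062320026757787465 in ledge -0.05619371980921796 -0.12085260767897327
top0 [[343.39343 188.32785]
 [354.45898 175.04916]
 [380.91797 197.09836]
 [369.85242 210.37704]] [[353, 178], [345, 189], [371, 208], [380, 197], [359, 179]]
side0 [[263.45322 298.10394]
 [282.20163 256.44073]
 [303.5322  266.0395 ]
 [284.78378 307.7027 ]] [[286, 259], [282, 260], [268, 288], [268, 299], [284, 307], [300, 266]]
```

View pics/d_side0.png

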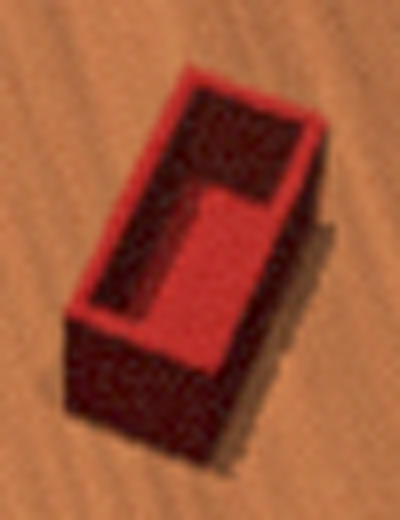

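```bash
python3 - <<'E'
from h import *
s=load('top0');d=load('side0')
Q=np.array([onz(d,260+u/8,250+v/8,.07) for u,v in [(188,65),(326,122),(212,375),(68,312)]])
print('box',np.round(Q,4),Q.mean(0),[np.linalg.norm(Q[i]-Q[(i+1)%4]) for i in range(4)])
e=Q[0]-Q[3]+Q[1]-Q[2]; print('yaw(long=y)',np.arctan2(-e[0],e[1]))
Q=np.array([onz(s,330+u/7,165+v/7,.07) for u,v in [(180,75),(364,228),(295,312),(102,165)]])
print('box top',np.round(Q,4),Q.mean(0),[np.linalg.norm(Q[i]-Q[(i+1)%4]) for i in range(4)])
# green sign top corners in side: crop (160,290)=far top?, ledge corners
for u,v in [(75,192),(178,545),(330,522)]: print('ledge side',onz(d,260+u/5,105+v/5,.02))
o=np.array([.6494,.083,0]);yaw=-.09
ex=np.array([np.cos(yaw),np.sin(yaw),0]);ey=np.array([-ex[1],ex[0],0]);ez=np.array([0,0,1])
zs=-.5*ex+.866*ez; xs=.866*ex+.5*ez
a=cv2.resize(d['frame'][105:225,260:340],None,fx=5,fy=5,interpolation=cv2.INTER_CUBIC)
b=cv2.resize(s['frame'][105:165,160:300],None,fx=5.5,fy=5.5,interpolation=cv2.INTER_CUBIC)
for i,yy in enumerate([.12,0,-.12]):
  f=o+ex*.008+ey*yy+.05*ez
  for S,im,of,k in((d,a,(260,105),5),(s,b,(160,105),5.5)):
    pts=[]
    for sg,h in((-1,.04),(-1,.13),(1,.13),(1,.04)):
      pts.append((proj(S,f+ey*.04*sg+zs*h+xs*.005)-of)*k)
    cv2.polylines(im,[np.int32(pts)],True,(255,0,255),1)
cv2.imwrite('pics/e1.png',a);cv2.imwrite('pics/e2.png',b)
E
```

```text
box [[ 0.4722 -0.3005  0.07  ]
 [ 0.5129 -0.3367  0.07  ]
 [ 0.443  -0.4219  0.07  ]
 [ 0.4024 -0.3865  0.07  ]] [ 0.4576551 -0.3614044  0.07     ] [np.float64(0.05450980971551849), np.float64(0.11021599886854615), np.float64(0.05393318854091871), np.float64(0.11075077943944552)]
yaw(long=y) -0.6845142017465202
box top [[ 0.5117 -0.3357  0.07  ]
 [ 0.4407 -0.421   0.07  ]
 [ 0.401  -0.3883  0.07  ]
 [ 0.4687 -0.2988  0.07  ]] [ 0.45549898 -0.36092799  0.07      ] [np.float64(0.11098071044154434), np.float64(0.05142589209837851), np.float64(0.1122220453060973), np.float64(0.05661364141907655)]
ledge side [0.61506013 0.27057336 0.02      ]
ledge side [ 0.57627883 -0.10871803  0.02      ]
ledge side [ 0.68289539 -0.11638201  0.02      ]
```

View pics/e1.png

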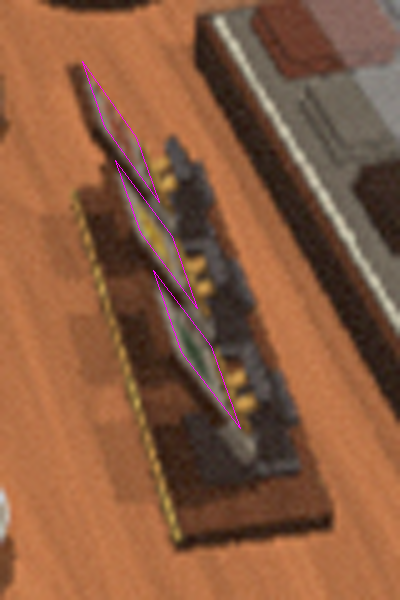

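View pics/e2.png

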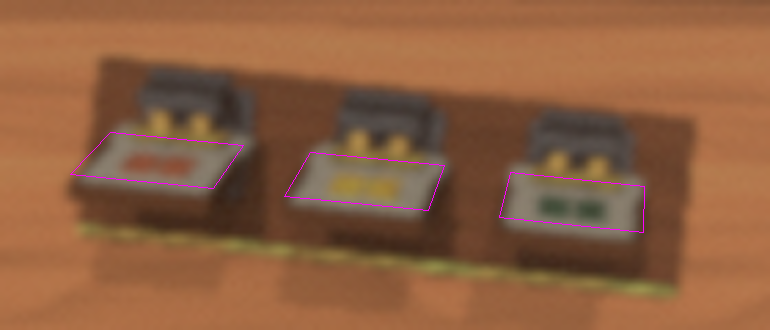

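```bash
cat >> h.py <<'E'
yaw=-.093
C=np.array([.648,.080,0]);ex=np.array([np.cos(yaw),np.sin(yaw),0]);ey=np.array([-ex[1],ex[0],0]);ez=np.array([0,0,1.])
zs=-.5*ex+.8660254*ez; xs=.8660254*ex+.5*ez
RS=np.c_[ey,xs,-zs]
def foot(i): return C+ex*.008+ey*[.12,0,-.12][i-1]+.05*ez
def tcp(i,h): return foot(i)+zs*(h-.0187)
def plan(p,Rt,n=None,p0=None,R0=None):
    st=r.get_state()
    p0=np.array(st['tool_pos']) if p0 is None else p0
    R0=R.from_quat(st['eef_rot']).as_matrix() if R0 is None else R0
    w=R.from_matrix(R0.T@Rt).as_rotvec(); d=np.array(p)-p0
    m=max(np.linalg.norm(w)/.12,np.linalg.norm(d)/.0245)
    n=n or int(np.ceil(m)); print('n',n,'min',m,'w',w,'d',d)
    t=[];q=[]
    for k in range(n):
        Rk=R0@R.from_rotvec(w*k/n).as_matrix()
        t.append(np.round(w/n/2/np.pi,4).tolist());q.append(np.round(Rk.T@d/n/.025,2).tolist())
    for k in range(0,n,10): print(t[k]);print(q[k:k+10])
E
python3 - <<'E'
from h import *
p=tcp(1,.18)
print(p,tcp(1,.1))
plan(np.array([.40,.33,.33]),RS)
E
```

```text
[0.58680787 0.20622815 0.1896899 ] [0.62663501 0.20251351 0.12040787]
n 15 min 14.24310617578211 w [-0.44191172 -0.35229115  1.31946835] d [ 0.20841064 -0.26432883  0.09200889]
[-0.0047, -0.0037, 0.014]
[[-0.75, -0.5, -0.24], [-0.79, -0.43, -0.24], [-0.83, -0.35, -0.23], [-0.86, -0.27, -0.22], [-0.89, -0.18, -0.21], [-0.91, -0.1, -0.19], [-0.91, -0.01, -0.17], [-0.92, 0.07, -0.15], [-0.91, 0.16, -0.12], [-0.89, 0.24, -0.1]]
[-0.0047, -0.0037, 0.014]
[[-0.87, 0.32, -0.07], [-0.84, 0.4, -0.04], [-0.8, 0.47, -0.0], [-0.76, 0.54, 0.03], [-0.71, 0.6, 0.06]]
```

Emit:
move_arm(turn=[[-0.0047, -0.0037, 0.014], [-0.0047, -0.0037, 0.014], [-0.0047, -0.0037, 0.014], [-0.0047, -0.0037, 0.014], [-0.0047, -0.0037, 0.014], [-0.0047, -0.0037, 0.014], [-0.0047, -0.0037, 0.014], [-0.0047, -0.0037, 0.014], [-0.0047, -0.0037, 0.014], [-0.0047, -0.0037, 0.014]], dp=[[-0.75, -0.5, -0.24], [-0.79, -0.43, -0.24], [-0.83, -0.35, -0.23], [-0.86, -0.27, -0.22], [-0.89, -0.18, -0.21], [-0.91, -0.1, -0.19], [-0.91, 0, -0.17], [-0.92, 0.07, -0.15], [-0.91, 0.16, -0.12], [-0.89, 0.24, -0.1]], jaw=[-1, -1, -1, -1, -1, -1, -1, -1, -1, -1])

```text
clock: 0.93
tool_pos: [0.3313, 0.4172, 0.2997]
eef_rot: [0.558, 0.81, 0.123, 0.133]
contact_force: [0.3, -0.4, -0.3]
opening: 1.001
```

```bash
python3 - <<'E'
from h import *
st=r.get_state();print(st['clock'],st['tool_pos'],st['q'],st['contact_force'])
plan(tcp(1,.18),RS)
E
```

```text
0.9333 [0.3312708  0.41721969 0.29968057] [-1.41958873  0.43265483  0.35915996  2.0214571   0.30378691  0.51954162
 -0.99199507] [ 0.26843599 -0.42642112 -0.25320578]
n 15 min 14.251537761569839 w [-0.14685229 -0.11970998  0.43416473] d [ 0.25553707 -0.21099154 -0.10999067]
[-0.0016, -0.0013, 0.0046]
[[-0.74, 0.3, 0.49], [-0.72, 0.31, 0.49], [-0.71, 0.33, 0.5], [-0.7, 0.34, 0.51], [-0.68, 0.36, 0.52], [-0.67, 0.37, 0.53], [-0.65, 0.39, 0.54], [-0.64, 0.4, 0.55], [-0.62, 0.41, 0.56], [-0.6, 0.43, 0.57]]
[-0.0016, -0.0013, 0.0046]
[[-0.59, 0.44, 0.58], [-0.57, 0.45, 0.58], [-0.55, 0.46, 0.59], [-0.53, 0.47, 0.6], [-0.52, 0.48, 0.61]]
```

Emit:
move_arm(turn=[[-0.0016, -0.0013, 0.0046], [-0.0016, -0.0013, 0.0046], [-0.0016, -0.0013, 0.0046], [-0.0016, -0.0013, 0.0046], [-0.0016, -0.0013, 0.0046], [-0.0016, -0.0013, 0.0046], [-0.0016, -0.0013, 0.0046], [-0.0016, -0.0013, 0.0046], [-0.0016, -0.0013, 0.0046], [-0.0016, -0.0013, 0.0046]], dp=[[-0.74, 0.3, 0.49], [-0.72, 0.31, 0.49], [-0.71, 0.33, 0.5], [-0.7, 0.34, 0.51], [-0.68, 0.36, 0.52], [-0.67, 0.37, 0.53], [-0.65, 0.39, 0.54], [-0.64, 0.4, 0.55], [-0.62, 0.41, 0.56], [-0.6, 0.43, 0.57]], jaw=[-1, -1, -1, -1, -1, -1, -1, -1, -1, -1])

```text
clock: 1.77
tool_pos: [0.5024, 0.2781, 0.2258]
eef_rot: [0.664, 0.709, 0.158, 0.174]
contact_force: [-0.7, -0.3, -0.0]
opening: 1.002
```

Emit:
move_arm(turn=[[-0.0016, -0.0013, 0.0046], [-0.0016, -0.0013, 0.0046], [-0.0016, -0.0013, 0.0046], [-0.0016, -0.0013, 0.0046], [-0.0016, -0.0013, 0.0046], [0, 0, 0]], dp=[[-0.59, 0.44, 0.58], [-0.57, 0.45, 0.58], [-0.55, 0.46, 0.59], [-0.53, 0.47, 0.6], [-0.52, 0.48, 0.61], [0, 0, 0]], jaw=[-1, -1, -1, -1, -1, -1])

```text
clock: 2.27
tool_pos: [0.5642, 0.2319, 0.2059]
eef_rot: [0.699, 0.67, 0.164, 0.188]
contact_force: [-0.2, -0.0, 0.4]
opening: 1.001
```

```bash
python3 - <<'E'
from h import *
st=r.get_state();print(st['clock'],st['tool_pos'],st['q'],st['contact_force'])
plan(tcp(1,.18),RS);plan(tcp(1,.10),RS)
for n in('side','top'):
    s=snap(n,n+'1')
    u=proj(s,tcp(1,.15)).astype(int); x=s['frame'][max(0,u[1]-50):u[1]+50,max(0,u[0]-50):u[0]+50]
    cv2.imwrite('pics/f_'+n+'.png',cv2.resize(x,None,fx=5,fy=5,interpolation=cv2.INTER_CUBIC))
E
```

```text
2.2667 [0.56416671 0.23191024 0.20593716] [-0.91657195  0.67430689  0.45306954  2.10081135  1.10619615  0.04400442
 -1.74895591] [-0.15140786 -0.04973647  0.43112094]
n 2 min 1.5468070504537812 w [-0.01888595 -0.00242965  0.05086151] d [ 0.02264116 -0.02568209 -0.01624726]
[-0.0015, -0.0002, 0.004]
[[-0.48, 0.26, 0.52], [-0.48, 0.26, 0.53]]
n 5 min 4.4864025600353346 w [-0.01888595 -0.00242965  0.05086151] d [ 0.06246831 -0.02939673 -0.08552929]
[-0.0006, -0.0001, 0.0016]
[[-0.2, 0.11, 0.85], [-0.19, 0.11, 0.85], [-0.19, 0.11, 0.85], [-0.19, 0.11, 0.85], [-0.19, 0.11, 0.85]]
```

View pics/f_side.png

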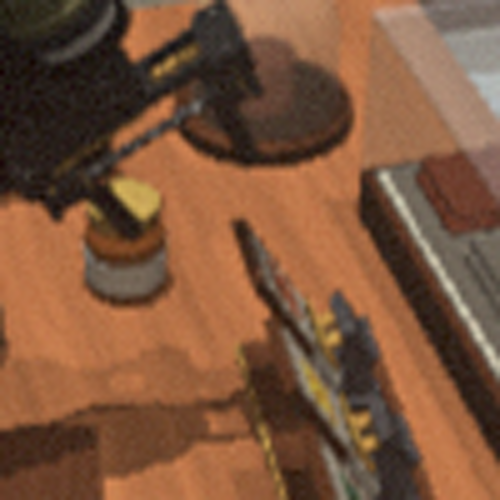

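View pics/f_top.png

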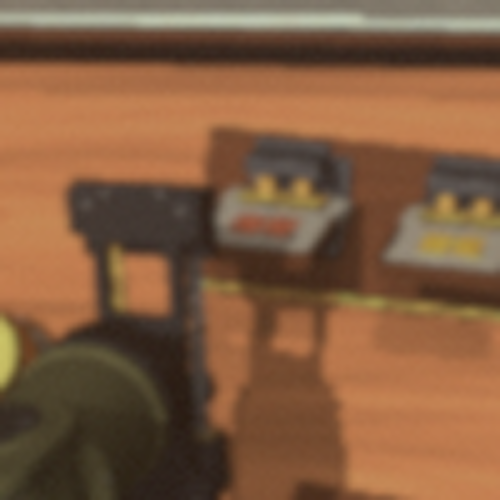

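```bash
cat > fk.py <<'E'
import numpy as np, itertools
from scipy.spatial.transform import Rotation as R
from scipy.optimize import least_squares
D=[([-1.22521602,.68991195,-.19453273,1.56621023,.15731716,.90249786,-.21511655],[.19158936,.59432883,.23799111],[1.55221675e-01,9.87879327e-01,-8.14309564e-04,-6.62600429e-05]),
([-1.41958873,.43265483,.35915996,2.0214571,.30378691,.51954162,-.99199507],[.33127,.41722,.29968],[.558,.81,.123,.133]),
([-.91657195,.67430689,.45306954,2.10081135,1.10619615,.04400442,-1.74895591],[.56417,.23191,.20594],[.699,.67,.164,.188])]
def rz(a):return R.from_euler('z',a).as_matrix()
def ry(a):return R.from_euler('y',a).as_matrix()
def fk(q,sg,par,full=False):
    b0,h,a,b,L,t7,e1,e2,e3,e4=par
    q=np.array(q)*sg
    M=rz(b0+q[0])@ry(q[1])@rz(q[2]); p=np.array([0,0,h])
    p=p+rz(b0+q[0])@[e1,0,0]
    el=p+M@[e2,0,a]
    M=M@ry(q[3]); 
    M=M@rz(q[4]); w=el+M@[e3,0,b]
    M=M@ry(q[5]); M2=M@rz(q[6]+t7)
    return w+M@[e4,0,L],M2,el,w
E
python3 - <<'E'
from fk import *
res=[]
for s1,s3,s5,s7 in itertools.product([1,-1],repeat=4):
    sg=np.array([s1,1,s3,1,s5,1,s7])
    for b0 in(0,1.57,3.14,-1.57):
      for t7 in (0,1.57,3.14,-1.57):
        # rotation only
        def f(x):
            return np.concatenate([ (R.from_matrix(fk(q,sg,[x[0],0,0,0,0,x[1],0,0,0,0])[1]).inv()*R.from_quat(e)).as_rotvec() for q,p,e in D])
        o=least_squares(f,[b0,t7]); res.append((o.cost,sg.tolist(),o.x))
res.sort(key=lambda x:x[0])
for x in res[:4]:print(x)
E
```

```text
(np.float64(3.715358583488168e-07), [-1, 1, -1, 1, -1, 1, -1], array([-6.18335272e-04,  1.57052602e+00]))
(np.float64(3.71535858349116e-07), [-1, 1, -1, 1, -1, 1, -1], array([-6.18335296e-04,  1.57052602e+00]))
(np.float64(3.7153585834914064e-07), [-1, 1, -1, 1, -1, 1, -1], array([-6.18335742e-04,  1.57052602e+00]))
(np.float64(3.7153585834919125e-07), [-1, 1, -1, 1, -1, 1, -1], array([-6.18335252e-04,  1.57052602e+00]))
```

```bash
python3 - <<'E'
from fk import *
sg=np.array([-1,1]*3+[-1])
for keep in ([0,1,2,3],[0,1,2,3,4],[0,1,2,3,5],[0,1,2,3,6],[0,1,2,3,7],[0,1,2,3,5,6],[0,1,2,3,4,5,6],range(8)):
    keep=list(keep)
    def f(x):
        y=np.zeros(8);y[keep]=x
        h,a,b,L,e1,e2,e3,e4=y
        return np.concatenate([fk(q,sg,[0,h,a,b,L,np.pi/2,e1,e2,e3,e4])[0]-p for q,p,e in D])
    o=least_squares(f,[.3]*4+[0]*(len(keep)-4)); print(keep,o.x.round(4),np.abs(o.fun).max())
E
```

```text
[0, 1, 2, 3] [0.4694 0.53   0.3532 0.418 ] 0.05083763985740311
[0, 1, 2, 3, 4] [ 0.4243  0.5883  0.3608  0.4147 -0.0378] 0.050502604451238275
[0, 1, 2, 3, 5] [ 0.4601  0.5974  0.4106  0.4777 -0.1009] 0.039506598255635045
[0, 1, 2, 3, 6] [0.4268 0.5631 0.3599 0.3838 0.0269] 0.04478493757566859
[0, 1, 2, 3, 7] [0.4066 0.576  0.3646 0.3818 0.0322] 0.04314220637495092
[0, 1, 2, 3, 5, 6] [ 0.4302  0.6119  0.4072  0.444  -0.0862  0.0197] 0.03671745568137824
[0, 1, 2, 3, 4, 5, 6] [ 0.4485  0.5924  0.41    0.4493  0.019  -0.097   0.0218] 0.035198644831969245
[0, 1, 2, 3, 4, 5, 6, 7] [ 0.455   0.5926  0.4122  0.4569  0.0177 -0.1034  0.0247 -0.0067] 0.035438969360754496
```

```bash
cat >> fk.py <<'E'
sg=np.array([-1,1]*3+[-1])
def lin(q):
    q=np.array(q)*sg
    M1=rz(q[0]);M2=M1@ry(q[1]);M3=M2@rz(q[2]);M4=M3@ry(q[3]);M5=M4@rz(q[4]);M6=M5@ry(q[5]);M7=M6@rz(q[6]+np.pi/2)
    # h, shoulder(M1 y), a(M3 x,y,z), elbow (M4 x,y ->M5)
    return np.c_[np.array([0,0,1.]),M1[:,1],M3[:,0],M3[:,1],M3[:,2],M5[:,0],M5[:,1],M5[:,2],M6[:,0],M6[:,1],M6[:,2]],M7
W=np.array([.36,0,0,0,.4,0,0,.39,0,0,.35])
def fit(D,lam=.02):
    A=np.vstack([lin(d[0])[0] for d in D]);b=np.concatenate([d[1] for d in D])
    wt=np.array([.5,3,3,3,.5,3,3,.5,3,3,.5])*lam
    x=np.linalg.lstsq(np.vstack([A,np.diag(wt)]),np.r_[b,wt*W],rcond=None)[0]
    return x,np.abs(A@x-b).max()
E
python3 - <<'E'
from fk import *
for l in(.1,.02,.003):
    x,e=fit(D,l);print(x.round(3),e)
E
```

```text
[ 0.359 -0.014  0.004 -0.015  0.54   0.002 -0.009  0.362  0.003 -0.009
  0.306] 0.001709058347745207
[ 0.347 -0.016  0.01  -0.02   0.548  0.001 -0.006  0.351  0.005 -0.006
  0.304] 0.0002191322112249927
[ 0.347 -0.016  0.011 -0.021  0.549 -0.    -0.006  0.35   0.005 -0.006
  0.305] 5.907758647449857e-06
```

```bash
cat >> fk.py <<'E'
lo=np.array([-3.01,-.46,-1.47,.13,-1,.04,-2.66]);hi=np.array([3.01,2.08,1.51,2.56,4.14,2.09,2.66])
def ik(p,Rt,x,q0,reg=.01,m=.06):
    def f(q):
        A,M=lin(q); return np.r_[(A@x-p)*5,R.from_matrix(M.T@Rt).as_rotvec(),reg*(q-q0)]
    o=least_squares(f,np.clip(q0,lo+m+.01,hi-m-.01),bounds=(lo+m,hi-m))
    A,M=lin(o.x); return o.x,np.linalg.norm(A@x-p),np.linalg.norm(R.from_matrix(M.T@Rt).as_rotvec())
E
python3 - <<'E'
from fk import *; import h as H
x,_=fit(D,.02)
print('-- from current')
q0=np.array(D[2][0])
for i in(1,2,3):
  for ph in(-45,-30,-15,0,15,30,45):
    Rt=H.RS@R.from_euler('y',ph,degrees=True).as_matrix()
    g=H.foot(i)+H.zs*.1; 
    out=[]
    for hh in(.1,.18):
      g=H.foot(i)+H.zs*.1+ (-Rt[:,2])*(hh-.1); p=g+Rt[:,2]*.0187
      best=min((ik(p,Rt,x,s) for s in (q0,np.array(D[0][0]),np.array([-.5,.6,0,1.6,.3,.5,-.5]),np.array([0,.6,-.5,1.6,-.3,.5,0]))),key=lambda t:t[1]*5+t[2])
      out+= [best[0].round(2).tolist(),round(best[1],3),round(best[2],3)]
    print(i,ph,*out)
E
```

```text
-- from current
1 -45 [-1.09, 1.23, 0.74, 1.51, 0.23, 0.85, -1.16] 0.0 0.0 [-1.13, 1.14, 0.68, 1.44, 0.28, 1.03, -1.2] 0.0 0.0
1 -30 [-1.1, 1.14, 0.79, 1.7, 0.04, 0.51, -0.96] 0.0 0.0 [-1.18, 1.02, 0.77, 1.69, 0.14, 0.65, -1.04] 0.0 0.0
1 -15 [-0.85, 0.91, 0.39, 1.89, 0.99, 0.29, -1.75] 0.0 0.0 [-0.89, 0.77, 0.31, 1.92, 0.88, 0.44, -1.64] 0.0 0.0
1 0 [-0.42, 0.82, -0.12, 2.02, 1.96, 0.39, -2.48] 0.0 0.001 [-0.59, 0.66, 0.07, 2.1, 1.76, 0.27, -2.35] 0.0 0.001
1 15 [0.03, 0.9, -0.62, 2.09, 2.32, 0.53, -2.53] 0.0 0.001 [0.05, 0.73, -0.63, 2.19, 2.24, 0.46, -2.53] 0.0 0.001
1 30 [0.36, 1.1, -0.98, 2.11, 2.46, 0.55, -2.34] 0.0 0.001 [0.47, 0.97, -1.05, 2.21, 2.38, 0.5, -2.32] 0.0 0.001
1 45 [0.58, 1.34, -1.21, 2.07, 2.42, 0.43, -2.0] 0.0 0.001 [0.71, 1.24, -1.25, 2.16, 2.32, 0.37, -1.94] 0.0 0.001
2 -45 [-1.05, 1.25, 0.89, 1.76, 0.1, 0.54, -0.98] 0.0 0.0 [-1.13, 1.14, 0.85, 1.73, 0.2, 0.71, -1.07] 0.0 0.0
2 -30 [-0.82, 0.98, 0.49, 1.95, 1.0, 0.38, -1.73] 0.0 0.0 [-0.88, 0.84, 0.42, 1.95, 0.88, 0.55, -1.63] 0.0 0.0
2 -15 [-0.53, 0.83, 0.17, 2.09, 1.81, 0.37, -2.37] 0.0 0.001 [-0.88, 0.77, 
[... 580 characters left out ...]
, 0.62, -1.65] 0.0 0.0
3 -30 [-0.56, 0.92, 0.39, 2.11, 1.73, 0.39, -2.29] 0.0 0.001 [-0.86, 0.89, 0.71, 2.15, 1.17, 0.18, -1.8] 0.0 0.0
3 -15 [-0.14, 0.81, -0.07, 2.19, 2.13, 0.52, -2.44] 0.0 0.001 [-0.3, 0.65, 0.07, 2.26, 1.97, 0.42, -2.35] 0.0 0.001
3 0 [0.28, 0.83, -0.46, 2.21, 2.37, 0.53, -2.39] 0.0 0.001 [0.26, 0.64, -0.44, 2.29, 2.27, 0.43, -2.36] 0.0 0.001
3 15 [0.65, 0.96, -0.82, 2.18, 2.4, 0.44, -2.13] 0.0 0.001 [0.74, 0.79, -0.87, 2.26, 2.28, 0.34, -2.06] 0.0 0.001
3 30 [0.87, 1.11, -1.0, 2.11, 2.2, 0.24, -1.72] 0.0 0.001 [0.97, 0.94, -0.99, 2.16, 1.82, 0.1, -1.38] 0.0 0.001
3 45 [0.95, 1.19, -1.02, 1.94, 0.04, 0.16, 0.55] 0.0 0.0 [1.08, 1.11, -1.05, 1.95, -0.05, 0.3, 0.65] 0.0 0.0
```

```bash
cat >> h.py <<'E'
def RP(ph): return RS@R.from_euler('y',ph,degrees=True).as_matrix()
def tp(i,h,ph,back=0):
    Rt=RP(ph); return foot(i)+zs*h+Rt[:,2]*(.0187-back),Rt
E
python3 - <<'E'
from h import *
st=r.get_state();print(st['tool_pos'])
p1,R1=tp(1,.112,-25,.08);plan(p1,R1)
E
```

```text
[0.56259444 0.23391205 0.20602774]
n 4 min 3.7094983537745874 w [-0.00851302 -0.44153501  0.05589103] d [ 0.02350444 -0.00159884 -0.01091941]
[-0.0003, -0.0176, 0.0022]
[[-0.0, 0.15, 0.21], [0.02, 0.15, 0.21], [0.05, 0.15, 0.21], [0.07, 0.15, 0.2]]
```

Emit:
move_arm(turn=[[-0.0003, -0.0176, 0.0022], [-0.0003, -0.0176, 0.0022], [-0.0003, -0.0176, 0.0022], [-0.0003, -0.0176, 0.0022], [0, 0, 0], [0, 0, 0]], dp=[[0, 0.15, 0.2], [0.02, 0.15, 0.2], [0.05, 0.15, 0.2], [0.07, 0.15, 0.2], [0, 0, 0], [0, 0, 0]], jaw=[-1, -1, -1, -1, -1, -1])

```text
clock: 2.87
tool_pos: [0.584, 0.2353, 0.1942]
eef_rot: [0.732, 0.604, 0.029, 0.315]
contact_force: [0.1, -0.2, 1.0]
opening: 1.001
```

```bash
python3 - <<'E'
from h import *
st=r.get_state();print(st['tool_pos'],st['q'].round(3),st['contact_force'])
p1,R1=tp(1,.112,-25,.08);plan(p1,R1)
p1,R1=tp(1,.112,-25,.0);plan(p1,R1)
E
```

```text
[0.58397386 0.23526516 0.19423704] [-0.892  0.794  0.201  1.806  0.824  0.712 -1.623] [ 0.0520684  -0.2240013   0.99152887]
n 1 min 0.35230667785711806 w [-0.00137091 -0.04125143  0.00915247] d [ 0.00212503 -0.00295195  0.00087129]
[-0.0002, -0.0066, 0.0015]
[[-0.1, 0.1, 0.06]]
n 4 min 3.3317865808895144 w [-0.00137091 -0.04125143  0.00915247] d [ 0.03508093 -0.03998191 -0.06191956]
[-0.0001, -0.0016, 0.0004]
[[-0.06, 0.03, 0.81], [-0.05, 0.03, 0.81], [-0.04, 0.03, 0.81], [-0.03, 0.03, 0.82]]
```

Emit:
move_arm(turn=[[-0.0002, -0.006, 0.0014], [0, 0, 0], [0, 0, 0], [0, 0, 0], [0, 0, 0]], dp=[[-0.1, 0.1, 0.06], [0, 0, 0.6], [0, 0, 0.6], [0, 0, 0.6], [0, 0, 0]], jaw=[-1, -1, -1, -1, -1])

```text
clock: 3.28
tool_pos: [0.6048, 0.2045, 0.1607]
eef_rot: [0.736, 0.592, 0.014, 0.329]
contact_force: [0.2, -0.5, -0.4]
opening: 0.998
```

```bash
python3 - <<'E'
from h import *
st=r.get_state();print(st['tool_pos'],st['q'].round(3),st['contact_force'])
p1,R1=tp(1,.112,-25,.0);plan(p1,R1)
for n in('side','top'):
    s=snap(n,n+'2')
    u=proj(s,tcp(1,.13)).astype(int); x=s['frame'][max(0,u[1]-40):u[1]+40,max(0,u[0]-40):u[0]+40]
    cv2.imwrite('pics/g_'+n+'.png',cv2.resize(x,None,fx=7,fy=7,interpolation=cv2.INTER_CUBIC))
E
```

```text
[0.60484718 0.20450963 0.16070416] [-0.859  0.869  0.237  1.798  0.859  0.671 -1.657] [ 0.24141072 -0.49037052 -0.40644522]
n 2 min 1.3492778304776536 w [-0.00109072  0.00459817 -0.00357451] d [ 0.01420761 -0.00922638 -0.02838667]
[-0.0001, 0.0004, -0.0003]
[[0.13, -0.02, 0.65], [0.13, -0.02, 0.65]]
```

View pics/g_side.png

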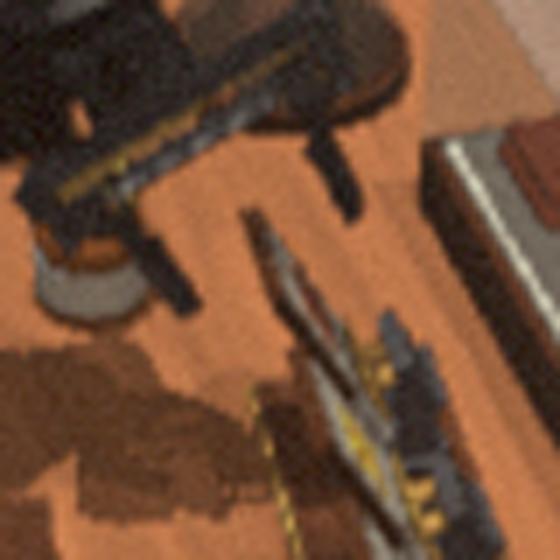

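View pics/g_top.png

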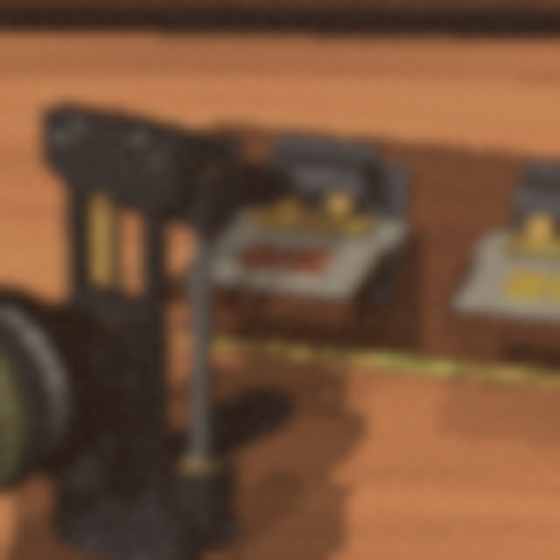

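Emit:
move_arm(turn=[[0, 0, 0], [0, 0, 0], [0, 0, 0]], dp=[[0.13, -0.02, 0.65], [0.13, -0.02, 0.65], [0, 0, 0]], jaw=[-1, -1, -1])

```text
clock: 3.63
tool_pos: [0.62, 0.1986, 0.1323]
eef_rot: [0.736, 0.592, 0.016, 0.328]
contact_force: [0.1, -1.2, -0.3]
opening: 1.001
```

Emit:
move_arm(turn=[[0, 0, 0], [0, 0, 0], [0, 0, 0], [0, 0, 0], [0, 0, 0], [0, 0, 0]], dp=[[0, 0, 0], [0, 0, 0], [0, 0, 0], [0, 0, 0], [0, 0, 0], [0, 0, 0]], jaw=[1, 1, 1, 1, 1, 1], newtons=25)

```text
clock: 4.13
tool_pos: [0.6205, 0.2001, 0.1334]
eef_rot: [0.736, 0.592, 0.017, 0.328]
contact_force: [-0.4, -0.1, -0.6]
opening: 0.57
```

```bash
python3 - <<'E'
from h import *
st=r.get_state();print(st['clock'],st['tool_pos'],st['q'].round(3),st['contact_force'],st['opening']*88)
p1,R1=tp(1,.112,-25,.0);plan(p1,R1)
Rt=R.from_quat(st['eef_rot']).as_matrix(); print('zs in tool',Rt.T@zs)
for n in('side',):
    s=snap(n,n+'3')
    u=proj(s,tcp(1,.13)).astype(int); x=s['frame'][max(0,u[1]-40):u[1]+40,max(0,u[0]-40):u[0]+40]
    cv2.imwrite('pics/i_'+n+'.png',cv2.resize(x,None,fx=7,fy=7,interpolation=cv2.INTER_CUBIC))
E
```

```text
4.1333 [0.6205173  0.20006551 0.13338007] [-0.842  0.922  0.251  1.782  0.89   0.623 -1.686] [-0.37578974 -0.09290327 -0.62009705] 50.15254882692069
n 1 min 0.20867517419016304 w [ 0.00222385 -0.00075106 -0.00368903] d [-0.00146252 -0.00478226 -0.00106259]
[0.0004, -0.0001, -0.0006]
[[-0.17, -0.06, 0.1]]
zs in tool [-0.42193086  0.00357363 -0.90662096]
```

View pics/i_side.png

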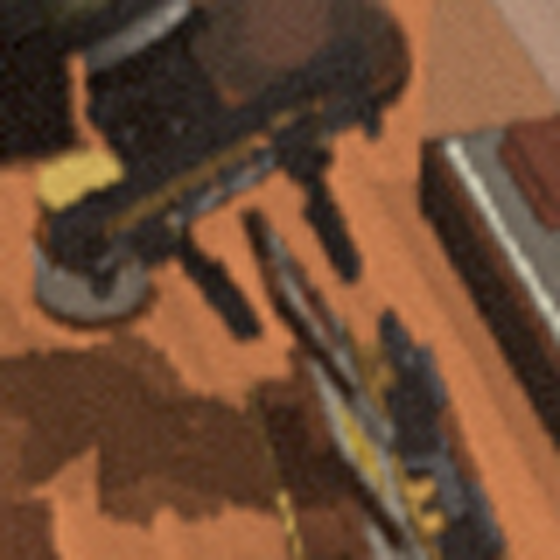

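Emit:
move_arm(turn=[[0, 0, 0], [0, 0, 0], [0, 0, 0], [0, 0, 0], [0, 0, 0], [0, 0, 0], [0, 0, 0], [0, 0, 0]], dp=[[0, 0, 0], [0, 0, 0], [0, 0, 0], [0, 0, 0], [0, 0, 0], [0, 0, 0], [0, 0, 0], [0, 0, 0]], jaw=[1, 1, 1, 1, 1, 1, 1, 1], newtons=25)

```text
clock: 4.85
tool_pos: [0.62, 0.1998, 0.1326]
eef_rot: [0.736, 0.593, 0.016, 0.328]
contact_force: [-2.0, -0.7, -0.4]
opening: 0.109
```

Emit:
move_arm(turn=[[0, 0, 0], [0, 0, 0]], dp=[[-0.017, 0, -0.036], [-0.017, 0, -0.036]], jaw=[1, 1])

```text
clock: 5.02
tool_pos: [0.6192, 0.2, 0.1343]
eef_rot: [0.736, 0.593, 0.017, 0.328]
contact_force: [-0.2, 0.2, -3.0]
opening: 0.112
```

```bash
cat >> h.py <<'E'
def fz():
    st=r.get_state(); f=np.array(st['contact_force']);print(st['clock'],'F.zs',f@zs,'F.xs',f@xs,'F.ey',f@ey,'pos.zs',(st['tool_pos']-foot(1))@zs*1000,'open',st['opening']*88)
E
python3 -c "
from h import *
fz()"
```

```text
5.0167 F.zs -2.424183164731345 F.xs -1.7084072953802327 F.ey 0.1932718896312997 pos.zs 96.92411468813458 open 9.847091558428962
```

Emit:
move_arm(turn=[[0, 0, 0], [0, 0, 0]], dp=[[-0.017, 0, -0.036], [-0.017, 0, -0.036]], jaw=[1, 1])

```text
clock: 5.18
tool_pos: [0.6184, 0.2001, 0.1363]
eef_rot: [0.736, 0.593, 0.017, 0.328]
contact_force: [-1.0, 0.5, -2.3]
opening: 0.11
```

```bash
python3 -c "
from h import *
fz()"
```

```text
5.1833 F.zs -1.4697868559520653 F.xs -2.066730882099592 F.ey 0.4069627629475303 pos.zs 99.08223328806167 open 9.705120916582915
```

Emit:
move_arm(turn=[[0, 0, 0], [0, 0, 0], [0, 0, 0], [0, 0, 0]], dp=[[-0.034, 0, -0.072], [-0.034, 0, -0.072], [-0.034, 0, -0.072], [-0.034, 0, -0.072]], jaw=[1, 1, 1, 1])

```text
clock: 5.52
tool_pos: [0.6145, 0.2003, 0.1435]
eef_rot: [0.736, 0.592, 0.017, 0.328]
contact_force: [-0.8, -0.8, -3.1]
opening: 0.109
```

```bash
python3 - <<'E'
from h import *
fz()
for n in('side','top'):
    s=snap(n,n+'4')
    u=proj(s,tcp(1,.13)).astype(int); x=s['frame'][max(0,u[1]-40):u[1]+40,max(0,u[0]-40):u[0]+40]
    cv2.imwrite('pics/j_'+n+'.png',cv2.resize(x,None,fx=7,fy=7,interpolation=cv2.INTER_CUBIC))
E
```

```text
5.5167 F.zs -2.3020755299740316 F.xs -2.120546408228453 F.ey -0.8196348768421786 pos.zs 107.29825887432912 open 9.621376179275625
```

View pics/j_side.png

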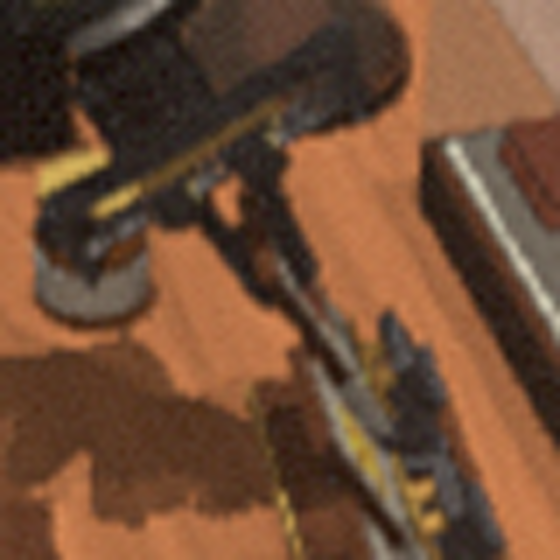

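View pics/j_top.png

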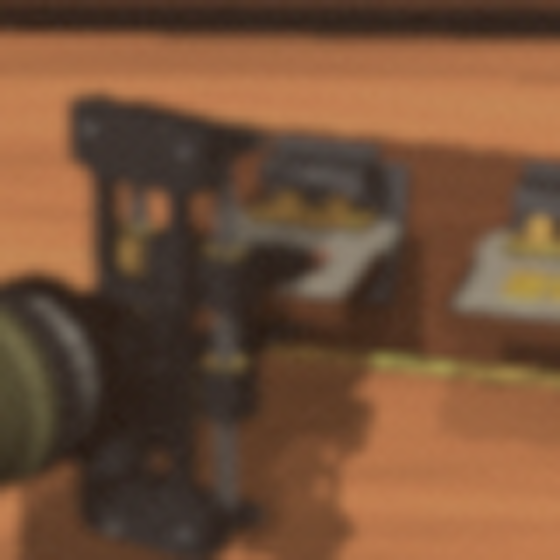

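```bash
python3 - <<'E'
from h import *
rows=[]
for n in('top','side'):
    u=proj(load(n+'2'),tcp(1,.12)).astype(int)
    rows.append(np.hstack([cv2.resize(load(n+k)['frame'][u[1]-16:u[1]+16,u[0]-20:u[0]+20],None,fx=9,fy=9,interpolation=cv2.INTER_CUBIC) for k in('2','4')]))
cv2.imwrite('pics/k.png',np.vstack(rows))
E
```

```text
(no output)
```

View pics/k.png

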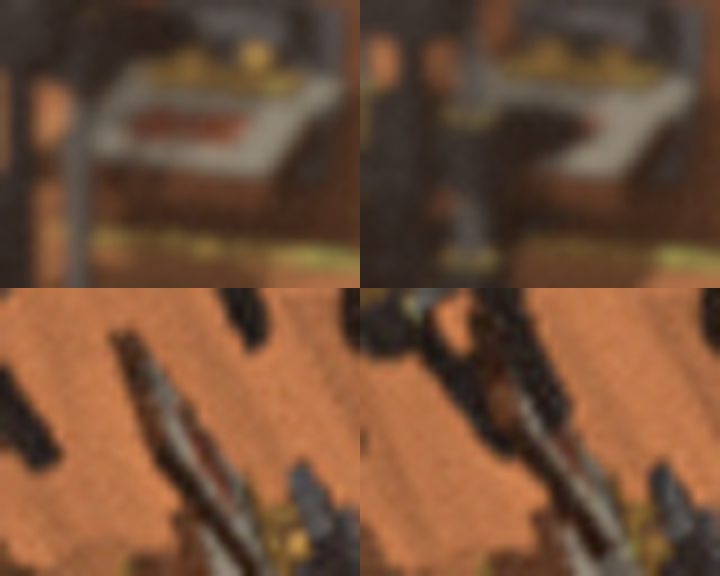

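```bash
python3 - <<'E'
from h import *
for n in('top','side'):
    s=load(n+'2'); a=foot(1)+zs*.1
    print(n,(proj(s,a+zs*.0115)-proj(s,a))*9, (proj(s,a-ey*.0115)-proj(s,a))*9)
E
```

```text
top [-7.58677963  9.34516626] [32.75317695  3.42258937]
side [-12.97682801 -17.77048537] [ 5.64621573 16.80061513]
```

Emit:
move_arm(turn=[[0, 0, 0], [0, 0, 0], [0, 0, 0], [0, 0, 0], [0, 0, 0], [0, 0, 0]], dp=[[-0.068, 0, -0.145], [-0.068, 0, -0.145], [-0.068, 0, -0.145], [-0.068, 0, -0.145], [-0.068, 0, -0.145], [-0.068, 0, -0.145]], jaw=[1, 1, 1, 1, 1, 1], newtons=35)

```text
clock: 6.12
tool_pos: [0.6023, 0.2014, 0.1646]
eef_rot: [0.736, 0.592, 0.017, 0.328]
contact_force: [-0.4, 0.3, -1.8]
opening: 0.112
```

```bash
python3 - <<'E'
from h import *
fz();plan(tp(1,.112,-25,0)[0]+zs*.06,RP(-25))
for n in('side','top'):
    s=snap(n,n+'5')
    u=proj(s,tcp(1,.13)).astype(int); x=s['frame'][max(0,u[1]-40):u[1]+40,max(0,u[0]-40):u[0]+40]
    cv2.imwrite('pics/l_'+n+'.png',cv2.resize(x,None,fx=7,fy=7,interpolation=cv2.INTER_CUBIC))
E
```

```text
6.1167 F.zs -1.3354121895808508 F.xs -1.230209891945565 F.ey 0.29747783708847636 pos.zs 131.59224506950272 open 9.86689089183191
n 1 min 0.976311548166238 w [ 0.00212816 -0.00025855 -0.00358928] d [-0.01315115 -0.00329782  0.01970585]
[0.0003, -0.0, -0.0006]
[[-0.56, -0.05, -0.77]]
```

View pics/l_side.png

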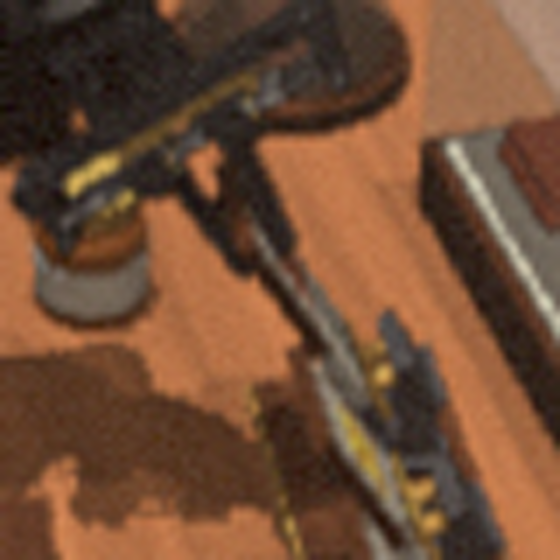

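Emit:
move_arm(turn=[[0, 0, 0], [0, 0, 0], [0, 0, 0], [0, 0, 0], [0, 0, 0], [0, 0, 0], [0, 0, 0], [0, 0, 0]], dp=[[-0.068, 0, -0.145], [-0.068, 0, -0.145], [-0.1, 0, -0.22], [-0.1, 0, -0.22], [-0.1, 0, -0.22], [-0.1, 0, -0.22], [-0.1, 0, -0.22], [-0.1, 0, -0.22]], jaw=[1, 1, 1, 1, 1, 1, 1, 1])

```text
clock: 6.88
tool_pos: [0.5801, 0.2037, 0.203]
eef_rot: [0.736, 0.592, 0.017, 0.328]
contact_force: [0.5, -0.4, -0.9]
opening: 0.11
```

```bash
python3 - <<'E'
from h import *
fz(); print(r.get_state()['q'].round(2))
for n in('side','top'):
    s=snap(n,n+'6')
    u=proj(s,tcp(1,.13)).astype(int); x=s['frame'][max(0,u[1]-40):u[1]+40,max(0,u[0]-40):u[0]+40]
    cv2.imwrite('pics/m_'+n+'.png',cv2.resize(x,None,fx=7,fy=7,interpolation=cv2.INTER_CUBIC))
E
```

```text
6.8833 F.zs -1.0332296435097281 F.xs 0.06436282010715916 F.ey -0.39701297707715555 pos.zs 176.0608987784137 open 9.712414189540569
[-0.88  0.78  0.23  1.84  0.84  0.72 -1.64]
```

View pics/m_side.png

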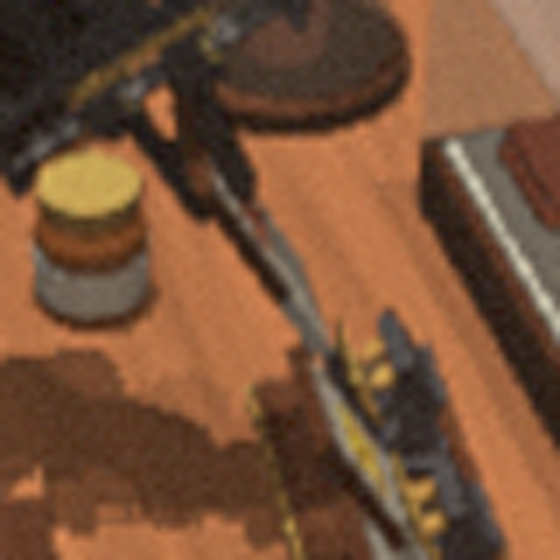

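View pics/m_top.png

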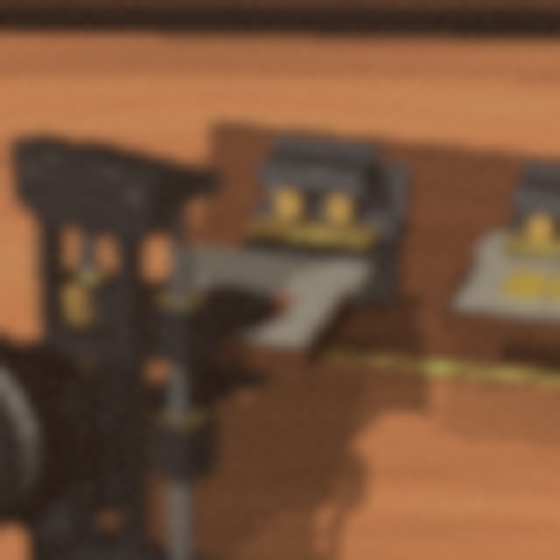

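```bash
cat >> h.py <<'E'
pg=np.array([.620,.1998,.1326]); Rg=R.from_quat([.736,.5925,.0165,.328]).as_matrix()
ft=Rg.T@(foot(1)-pg); Rts=Rg.T@np.c_[xs,ey,zs]   # sign in tool
B=np.array([.4565,-.361,0]); yb=-.685
def boxpose(z,tilt=0,dy=0,dx=0):
    Rs=R.from_euler('z',yb).as_matrix()@R.from_euler('xy',[0,tilt],degrees=True).as_matrix()
    Rt=Rs@Rts.T; f=B+Rs@np.array([dx,dy,0])+[0,0,z]
    return f-Rt@ft,Rt
def footnow():
    st=r.get_state();Rt=R.from_quat(st['eef_rot']).as_matrix(); return st['tool_pos']+Rt@ft, Rt@Rts
E
python3 - <<'E'
from fk import *; import h as H
st=H.r.get_state()
D.append((st['q'],st['tool_pos'],st['eef_rot']))
x,e=fit(D,.01);print(x.round(3),e)
print(H.footnow())
q=st['q']; p0=st['tool_pos'];R0=R.from_quat(st['eef_rot']).as_matrix()
p2,R2=H.boxpose(.16);p3,_=H.boxpose(.02)
print(p2,p3)
for nm,p,Rt in [('up',p0+[-.06,0,.14],R0),('a',[.47,.0,.34],R0@R.from_rotvec(R.from_matrix(R0.T@R2).as_rotvec()*.4).as_matrix()),('b',p2+[0,.1,.05],R2),('p2',p2,R2),('p3',p3,R2)]:
    q,a,b=ik(np.array(p),Rt,x,q); print(nm,q.round(2),a,b)
E
```

```text
[ 0.347 -0.019 -0.    -0.027  0.563  0.    -0.     0.345 -0.    -0.
  0.326] 4.3739223855476794e-05
(array([0.62754015, 0.20319183, 0.12081443]), array([[ 0.8614746 ,  0.09183912, -0.49942676],
       [-0.07995773,  0.99577335,  0.0451906 ],
       [ 0.50146612,  0.00100247,  0.8651767 ]]))
[ 0.45486008 -0.36394468  0.25503587] [ 0.45486008 -0.36394468  0.11503587]
up [-0.95  0.51  0.18  1.84  0.72  0.98 -1.47] 5.478638638260779e-06 5.291250146017965e-05
a [-0.59  0.38  0.21  2.    0.55  0.9  -1.17] 5.161723775827889e-06 9.19117697933364e-05
b [ 0.08  0.57  0.2   1.72  0.33  1.07 -0.62] 1.1679217435651455e-05 0.00016036802938814535
p2 [ 0.25  0.68  0.21  1.67  0.36  0.95 -0.5 ] 2.4947927267367208e-06 2.2485601992360345e-05
p3 [ 0.24  0.89  0.23  1.77  0.39  0.66 -0.62] 5.546193242327712e-06 6.575806285151729e-05
```

```bash
python3 - <<'E'
from h import *
st=r.get_state();p0=st['tool_pos'];R0=R.from_quat(st['eef_rot']).as_matrix()
plan(p0+[-.06,0,.12],R0)
p2,R2=boxpose(.16)
plan(p2+[0,.02,.06],R2,p0=p0+[-.06,0,.12])
E
```

```text
n 6 min 5.476084842856629 w [0. 0. 0.] d [-0.06  0.    0.12]
[0.0, 0.0, 0.0]
[[-0.41, 0.06, -0.79], [-0.41, 0.06, -0.79], [-0.41, 0.06, -0.79], [-0.41, 0.06, -0.79], [-0.41, 0.06, -0.79], [-0.41, 0.06, -0.79]]
n 23 min 22.53196295247862 w [ 0.70572851 -0.15955957  0.30923129] d [-0.06542278 -0.5480799  -0.00829544]
[0.0049, -0.0011, 0.0021]
[[-0.87, -0.03, 0.4], [-0.87, -0.0, 0.41], [-0.86, 0.02, 0.42], [-0.86, 0.05, 0.42], [-0.86, 0.07, 0.43], [-0.85, 0.1, 0.43], [-0.85, 0.12, 0.43], [-0.84, 0.15, 0.43], [-0.84, 0.17, 0.43], [-0.83, 0.19, 0.43]]
[0.0049, -0.0011, 0.0021]
[[-0.83, 0.22, 0.43], [-0.82, 0.24, 0.43], [-0.82, 0.27, 0.43], [-0.81, 0.29, 0.43], [-0.8, 0.32, 0.42], [-0.79, 0.34, 0.42], [-0.79, 0.36, 0.41], [-0.78, 0.39, 0.41], [-0.77, 0.41, 0.4], [-0.76, 0.43, 0.39]]
[0.0049, -0.0011, 0.0021]
[[-0.75, 0.45, 0.39], [-0.74, 0.48, 0.38], [-0.74, 0.5, 0.37]]
```

Emit:
move_arm(turn=[[0, 0, 0], [0, 0, 0], [0, 0, 0], [0, 0, 0], [0, 0, 0], [0, 0, 0]], dp=[[-0.41, 0.06, -0.79], [-0.41, 0.06, -0.79], [-0.41, 0.06, -0.79], [-0.41, 0.06, -0.79], [-0.41, 0.06, -0.79], [-0.41, 0.06, -0.79]], jaw=[1, 1, 1, 1, 1, 1])

```text
clock: 7.48
tool_pos: [0.5202, 0.2032, 0.323]
eef_rot: [0.736, 0.592, 0.017, 0.328]
contact_force: [0.4, -0.3, -1.1]
opening: 0.109
```

```bash
python3 - <<'E'
from h import *
s=load('top0');d=load('side0')
print('bottle',tri(s,(401.5,131),d,(364,265)),onz(d,355,300,0.01),onz(s,382,147,0.02))
f,Rf=footnow();print(f)
p3,R3=boxpose(.02); 
g=p3-R3[:,2]*.0187
for bk in(.045,.1,.2):
  for sy in(.0935,-.0935): print(bk,sy,(g-R3[:,2]*bk+R3[:,1]*sy).round(3))
E
```

```text
bottle (array([ 0.63551283, -0.44539458,  0.18153   ]), np.float64(0.004110916608772344)) [ 0.64035225 -0.45013992  0.01      ] [ 0.61961104 -0.44031909  0.02      ]
[0.56734257 0.20214476 0.24040111]
0.045 0.0935 [ 0.544 -0.402  0.173]
0.045 -0.0935 [ 0.4   -0.284  0.173]
0.1 0.0935 [ 0.559 -0.384  0.223]
0.1 -0.0935 [ 0.414 -0.266  0.222]
0.2 0.0935 [ 0.585 -0.352  0.313]
0.2 -0.0935 [ 0.441 -0.233  0.313]
```

Emit:
move_arm(turn=[[0.0049, -0.0011, 0.0021], [0.0049, -0.0011, 0.0021], [0.0049, -0.0011, 0.0021], [0.0049, -0.0011, 0.0021], [0.0049, -0.0011, 0.0021], [0.0049, -0.0011, 0.0021], [0.0049, -0.0011, 0.0021], [0.0049, -0.0011, 0.0021], [0.0049, -0.0011, 0.0021], [0.0049, -0.0011, 0.0021]], dp=[[-0.87, -0.03, 0.4], [-0.87, 0, 0.41], [-0.86, 0.02, 0.42], [-0.86, 0.05, 0.42], [-0.86, 0.07, 0.43], [-0.85, 0.1, 0.43], [-0.85, 0.12, 0.43], [-0.84, 0.15, 0.43], [-0.84, 0.17, 0.43], [-0.83, 0.19, 0.43]], jaw=[1, 1, 1, 1, 1, 1, 1, 1, 1, 1])

```text
clock: 8.32
tool_pos: [0.4921, -0.0358, 0.3191]
eef_rot: [0.815, 0.526, -0.078, 0.23]
contact_force: [-0.3, -0.0, -1.1]
opening: 0.11
```

Emit:
move_arm(turn=[[0.0049, -0.0011, 0.0021], [0.0049, -0.0011, 0.0021], [0.0049, -0.0011, 0.0021], [0.0049, -0.0011, 0.0021], [0.0049, -0.0011, 0.0021], [0.0049, -0.0011, 0.0021], [0.0049, -0.0011, 0.0021], [0.0049, -0.0011, 0.0021], [0.0049, -0.0011, 0.0021], [0.0049, -0.0011, 0.0021]], dp=[[-0.83, 0.22, 0.43], [-0.82, 0.24, 0.43], [-0.82, 0.27, 0.43], [-0.81, 0.29, 0.43], [-0.8, 0.32, 0.42], [-0.79, 0.34, 0.42], [-0.79, 0.36, 0.41], [-0.78, 0.39, 0.41], [-0.77, 0.41, 0.4], [-0.76, 0.43, 0.39]], jaw=[1, 1, 1, 1, 1, 1, 1, 1, 1, 1])

```text
clock: 9.15
tool_pos: [0.4641, -0.274, 0.316]
eef_rot: [0.87, 0.445, -0.171, 0.124]
contact_force: [0.4, 0.8, -0.8]
opening: 0.113
```

```bash
python3 - <<'E'
from h import *
print(r.get_state()['q'].round(2),footnow())
p2,R2=boxpose(.11);plan(p2,R2)
E
```

```text
[ 0.07  0.53  0.21  1.76  0.37  0.99 -0.59] (array([ 0.47115774, -0.27317355,  0.22119318]), array([[ 0.81911267,  0.57056731, -0.05922301],
       [-0.57027771,  0.82112015,  0.02334594],
       [ 0.06194964,  0.01465061,  0.99797174]]))
n 6 min 5.842746291381563 w [ 0.0882265  -0.01741542  0.04404568] d [-0.009262   -0.0899272  -0.11098855]
[0.0023, -0.0005, 0.0012]
[[-0.17, 0.25, 0.91], [-0.17, 0.26, 0.9], [-0.16, 0.27, 0.9], [-0.16, 0.29, 0.9], [-0.15, 0.3, 0.89], [-0.15, 0.32, 0.89]]
```

Emit:
move_arm(turn=[[0.0023, -0.0005, 0.0012], [0.0023, -0.0005, 0.0012], [0.0023, -0.0005, 0.0012], [0.0023, -0.0005, 0.0012], [0.0023, -0.0005, 0.0012], [0.0023, -0.0005, 0.0012], [0, 0, 0], [0, 0, 0]], dp=[[-0.17, 0.25, 0.91], [-0.17, 0.26, 0.9], [-0.16, 0.27, 0.9], [-0.16, 0.29, 0.9], [-0.15, 0.3, 0.89], [-0.15, 0.32, 0.89], [0, 0, 0], [0, 0, 0]], jaw=[1, 1, 1, 1, 1, 1, 1, 1])

```text
clock: 9.82
tool_pos: [0.4546, -0.3634, 0.2044]
eef_rot: [0.883, 0.416, -0.196, 0.095]
contact_force: [-0.7, 0.2, -0.5]
opening: 0.11
```

```bash
python3 - <<'E'
from h import *
f,Rf=footnow();print(f,Rf)
p2,R2=boxpose(.11);plan(p2,R2)
for n in('side','top'):
    s=snap(n,n+'7')
    im=[]
    u=proj(s,B+[0,0,.1]).astype(int); x=cv2.resize(s['frame'][u[1]-40:u[1]+40,u[0]-40:u[0]+40],None,fx=7,fy=7,interpolation=cv2.INTER_CUBIC)
    cv2.imwrite('pics/n_'+n+'.png',x)
    q=[(proj(s,f+Rf@np.array(c))-(u-40))*7 for c in [(0,-.04,0),(0,.04,0),(0,.04,.13),(0,-.04,.13)]]; print(n,np.round(q))
E
```

```text
[ 0.45626998 -0.3607206   0.10936686] [[ 7.74039439e-01  6.33137340e-01  2.25916941e-04]
 [-6.33135783e-01  7.74036641e-01  2.52090182e-03]
 [ 1.42120909e-03 -2.09431355e-03  9.99996794e-01]]
n 1 min 0.03429658547963407 w [ 0.00104162  0.00209193 -0.00114233] d [ 0.00021031 -0.00051997  0.00062565]
[0.0002, 0.0003, -0.0002]
[[-0.02, 0.02, -0.02]]
side [[247. 354.]
 [324. 195.]
 [339.  -8.]
 [256. 156.]]
top [[357. 340.]
 [218. 227.]
 [304. 190.]
 [461. 317.]]
```

View pics/n_side.png

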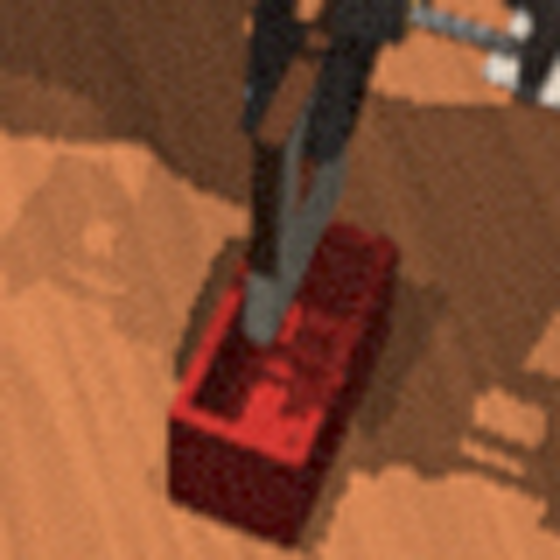

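View pics/n_top.png

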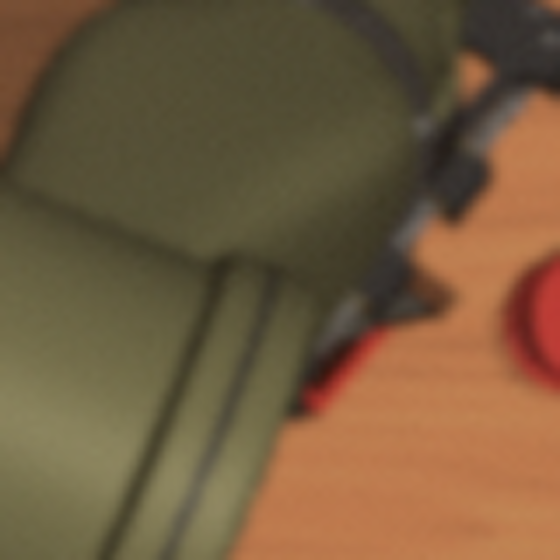

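```bash
python3 - <<'E'
from h import *
s=load('side7');f,Rf=footnow()
u=np.array(proj(s,f)).astype(int)-[20,28]
x=cv2.resize(s['frame'][u[1]:u[1]+50,u[0]:u[0]+45],None,fx=12,fy=12,interpolation=cv2.INTER_CUBIC)
for c in [(a,b,0) for a in(-.005,.005) for b in(-.04,.04)]:
    q=(proj(s,f+Rf@np.array(c))-u+.5)*12; cv2.circle(x,tuple(int(v) for v in q),3,(255,255,0),-1); print(c,q)
for dx,dy in((.028,.056),(.028,-.056),(-.028,.056),(-.028,-.056)):
    Rb=R.from_euler('z',yb).as_matrix(); q=(proj(s,B+Rb@[dx,dy,.07])-u+.5)*12; cv2.circle(x,tuple(int(v) for v in q),3,(0,255,0),-1)
cv2.imwrite('pics/o.png',x)
E
```

```text
(-0.005, -0.04, 0) [164.99560369 476.25798038]
(-0.005, 0.04, 0) [295.18117883 203.37707351]
(0.005, -0.04, 0) [206.43821817 492.22663449]
(0.005, 0.04, 0) [335.10779812 217.86125707]
```

View pics/o.png

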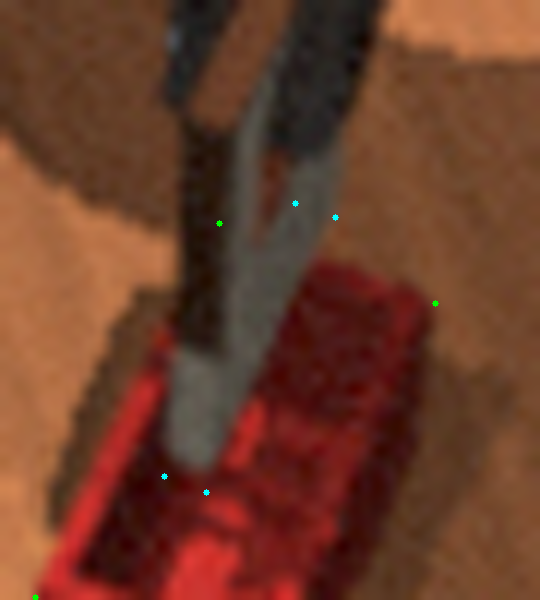

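```bash
python3 - <<'E'
from h import *
p2,R2=boxpose(.02,dy=-.003);plan(p2,R2,n=8)
E
```

```text
n 8 min 3.7082506291090613 w [ 4.61228477e-03 -4.00739919e-05  2.21889145e-04] d [-0.00334585 -0.00398566 -0.09070298]
[0.0001, -0.0, 0.0]
[[0.17, -0.0, 0.42], [0.17, -0.0, 0.42], [0.17, -0.0, 0.42], [0.17, -0.0, 0.42], [0.17, -0.0, 0.42], [0.17, -0.0, 0.42], [0.17, -0.0, 0.42], [0.17, -0.0, 0.42]]
```

Emit:
move_arm(turn=[[0, 0, 0], [0, 0, 0], [0, 0, 0], [0, 0, 0]], dp=[[0.17, 0, 0.42], [0.17, 0, 0.42], [0.17, 0, 0.42], [0.17, 0, 0.42]], jaw=[1, 1, 1, 1])

```text
clock: 10.25
tool_pos: [0.4544, -0.3644, 0.1588]
eef_rot: [0.883, 0.417, -0.195, 0.095]
contact_force: [0.1, 0.1, -0.8]
opening: 0.111
```

Emit:
move_arm(turn=[[0, 0, 0], [0, 0, 0], [0, 0, 0], [0, 0, 0]], dp=[[0.17, 0, 0.42], [0.17, 0, 0.42], [0.17, 0, 0.42], [0.17, 0, 0.42]], jaw=[1, 1, 1, 1])

```text
clock: 10.58
tool_pos: [0.453, -0.367, 0.1133]
eef_rot: [0.883, 0.417, -0.195, 0.095]
contact_force: [0.4, 0.2, -1.6]
opening: 0.111
```

```bash
python3 - <<'E'
from h import *
f,Rf=footnow();print(f,r.get_state()['contact_force'])
s=snap('side','side8')
u=np.array(proj(s,f)).astype(int)-[25,35]
cv2.imwrite('pics/p.png',cv2.resize(s['frame'][u[1]:u[1]+55,u[0]:u[0]+55],None,fx=10,fy=10,interpolation=cv2.INTER_CUBIC))
E
```

```text
[ 0.45475668 -0.36434227  0.01828549] [ 0.4315648   0.22467692 -1.59393492]
```

View pics/p.png

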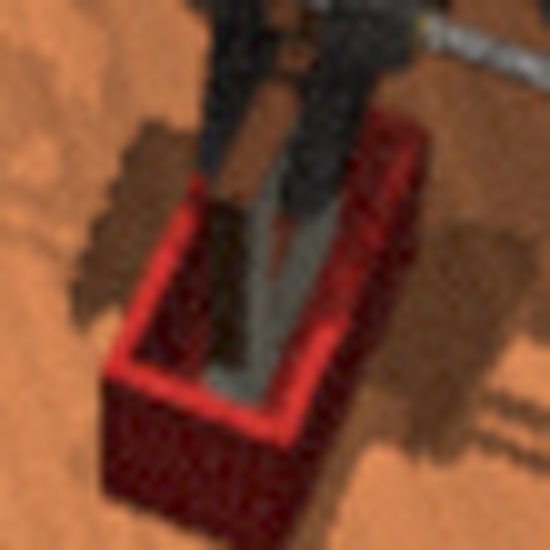

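Inside the box. Now easing down until the foot touches the floor.

Emit:
move_arm(turn=[[0, 0, 0], [0, 0, 0], [0, 0, 0], [0, 0, 0]], dp=[[0.034, 0, 0.072], [0.034, 0, 0.072], [0.034, 0, 0.072], [0.034, 0, 0.072]], jaw=[1, 1, 1, 1])

```text
clock: 10.97
tool_pos: [0.4535, -0.3673, 0.1071]
eef_rot: [0.883, 0.417, -0.194, 0.096]
contact_force: [0.5, 0.0, -0.6]
opening: 0.112
```

Emit:
move_arm(turn=[[0, 0, 0], [0, 0, 0]], dp=[[0.034, 0, 0.072], [0.034, 0, 0.072]], jaw=[1, 1])

```text
clock: 11.13
tool_pos: [0.4534, -0.3671, 0.1029]
eef_rot: [0.883, 0.417, -0.195, 0.096]
contact_force: [-0.9, -0.9, -0.8]
opening: 0.107
```

Emit:
move_arm(turn=[[0, 0, 0], [0, 0, 0]], dp=[[0.034, 0, 0.072], [0.017, 0, 0.036]], jaw=[1, 1])

```text
clock: 11.3
tool_pos: [0.4532, -0.3672, 0.0999]
eef_rot: [0.883, 0.417, -0.195, 0.095]
contact_force: [1.4, 2.5, 7.8]
opening: 0.112
```

Emit:
move_arm(turn=[[0, 0, 0], [0, 0, 0]], dp=[[0.034, 0, 0.072], [0, 0, 0]], jaw=[1, 1])

```text
clock: 11.47
tool_pos: [0.4534, -0.3675, 0.0998]
eef_rot: [0.883, 0.417, -0.195, 0.096]
contact_force: [-0.3, 3.1, 14.3]
opening: 0.111
```

Emit:
move_arm(turn=[[0, 0, 0], [0, 0, 0], [0, 0, 0], [0, 0, 0], [0, 0, 0], [0, 0, 0], [0, 0, 0], [0, 0, 0], [0, 0, 0], [0, 0, 0]], dp=[[-0.017, 0, -0.036], [0, 0, 0], [0, 0, 0], [0, 0, 0], [0, 0, 0], [0, 0, 0], [0, 0, 0], [0, 0, 0], [0, 0, 0], [0, 0, 0]], jaw=[1, -1, -1, -1, -1, -1, -1, -1, -1, -1])

```text
clock: 12.3
tool_pos: [0.4532, -0.367, 0.0987]
eef_rot: [0.883, 0.417, -0.195, 0.095]
contact_force: [0.3, 0.2, -0.5]
opening: 0.765
```

Emit:
move_arm(turn=[[0, 0, 0], [0, 0, 0], [0, 0, 0], [0, 0, 0], [0, 0, 0]], dp=[[0, 0, 0], [0, 0, 0], [0, 0, 0], [0, 0, 0], [0, 0, 0]], jaw=[-1, -1, -1, -1, -1])

```text
clock: 12.72
tool_pos: [0.4532, -0.367, 0.0988]
eef_rot: [0.883, 0.417, -0.195, 0.095]
contact_force: [-0.1, -0.2, 0.2]
opening: 0.998
```

```bash
python3 - <<'E'
from h import *
f,Rf=footnow();print(f,r.get_state()['contact_force'])
s=snap('side','side9')
u=np.array(proj(s,f)).astype(int)-[30,40]
cv2.imwrite('pics/q.png',cv2.resize(s['frame'][u[1]:u[1]+65,u[0]:u[0]+65],None,fx=8,fy=8,interpolation=cv2.INTER_CUBIC))
E
```

```text
[ 0.45503687 -0.36432644  0.00373792] [-0.05803162 -0.18124627  0.22794507]
```

View pics/q.png

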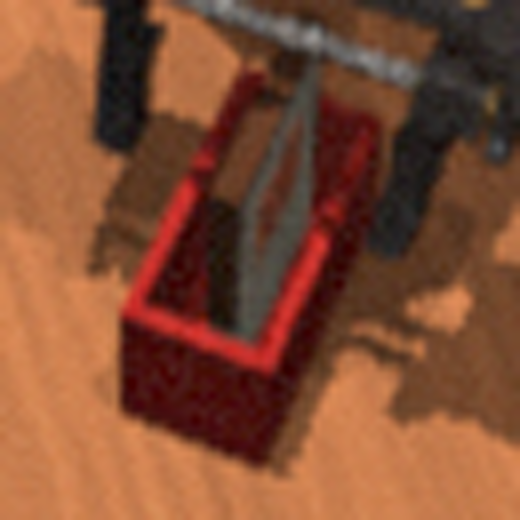

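The sign stands free between open fingers. Retracting along the tool axis, then up.

Emit:
move_arm(turn=[[0, 0, 0], [0, 0, 0], [0, 0, 0], [0, 0, 0], [0, 0, 0], [0, 0, 0], [0, 0, 0], [0, 0, 0], [0, 0, 0], [0, 0, 0]], dp=[[0, 0, -0.3], [0, 0, -0.5], [0, 0, -0.7], [0, 0, -0.8], [0, 0, -0.8], [0, 0, -0.8], [0, 0, -0.8], [0, 0, -0.8], [0, 0, 0], [0, 0, 0]], jaw=[-1, -1, -1, -1, -1, -1, -1, -1, -1, -1])

```text
clock: 13.6
tool_pos: [0.4904, -0.3213, 0.2242]
eef_rot: [0.883, 0.417, -0.194, 0.096]
contact_force: [-0.4, 1.2, -0.6]
opening: 0.999
```

```bash
python3 - <<'E'
from h import *
print(r.get_state()['contact_force'],r.get_state()['clock'])
for n in('side','top'): s=snap(n,n+'10')
s=load('side10');u=np.array(proj(s,B)).astype(int)-[40,60]
a=cv2.resize(s['frame'][u[1]:u[1]+80,u[0]:u[0]+70],None,fx=6,fy=6,interpolation=cv2.INTER_CUBIC)
b=cv2.resize(s['frame'][105:225,260:340],None,fx=4,fy=4,interpolation=cv2.INTER_CUBIC)
cv2.imwrite('pics/r.png',np.hstack([a,b]))
E
```

```text
[-0.38188876  1.21270068 -0.553514  ] 13.6
```

View pics/r.png

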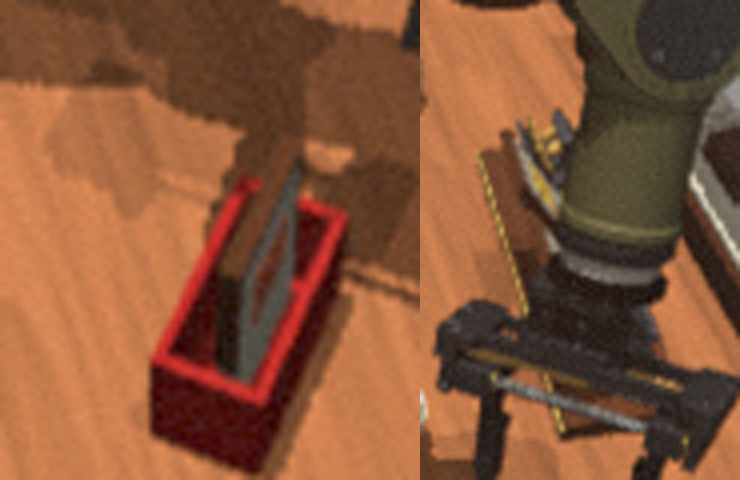

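View pics/top10.png

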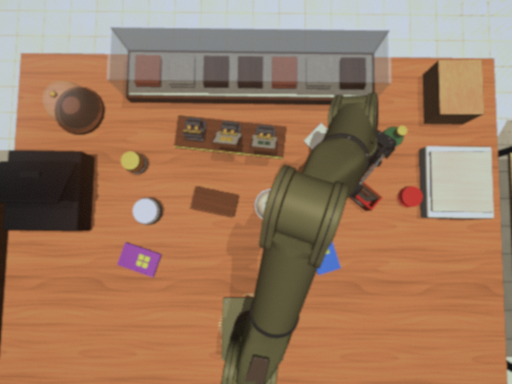

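Emit:
move_arm(turn=[[0, 0, 0], [0, 0, 0], [0, 0, 0], [0, 0, 0], [0, 0, 0], [0, 0, 0], [0, 0, 0], [0, 0, 0]], dp=[[-0.3, 0, -0.8], [-0.3, -0.2, -0.8], [-0.3, -0.3, -0.8], [-0.3, -0.5, -0.6], [-0.3, -0.5, -0.5], [0, 0, 0], [0, 0, 0], [0, 0, 0]], jaw=[-1, -1, -1, -1, -1, -1, -1, -1])

```text
clock: 14.37
tool_pos: [0.4617, -0.2953, 0.317]
eef_rot: [0.883, 0.417, -0.196, 0.095]
contact_force: [0.1, 0.0, 0.5]
opening: 0.998
```

```bash
python3 - <<'E'
from h import *
print(r.get_state()['contact_force'],r.get_state()['clock'])
for n in('side','top'): s=snap(n,n+'11')
a=load('top0')['frame'];b=load('top11')['frame']
f=lambda x:cv2.resize(x[115:165,165:290],None,fx=5,fy=5,interpolation=cv2.INTER_CUBIC)
cv2.imwrite('pics/t.png',np.vstack([f(a),f(b)]))
for u in((205,248),(248,290)):
    A=a[118:155,u[0]:u[1]].astype(np.float32).mean(2);Bb=b[118:155,u[0]:u[1]].astype(np.float32).mean(2)
    print(cv2.phaseCorrelate(A,Bb,cv2.createHanningWindow(A.shape[::-1],cv2.CV_32F)))
s=load('side11')['frame'];cv2.imwrite('pics/u.png',s)
E
```

```text
[0.09857577 0.0438572  0.54834887] 14.3667
((0.37182453940970106, 0.11142560245156119), 0.8981643501917521)
((0.46894043329679036, 0.0963440541960523), 0.9247502088546753)
```

View pics/t.png

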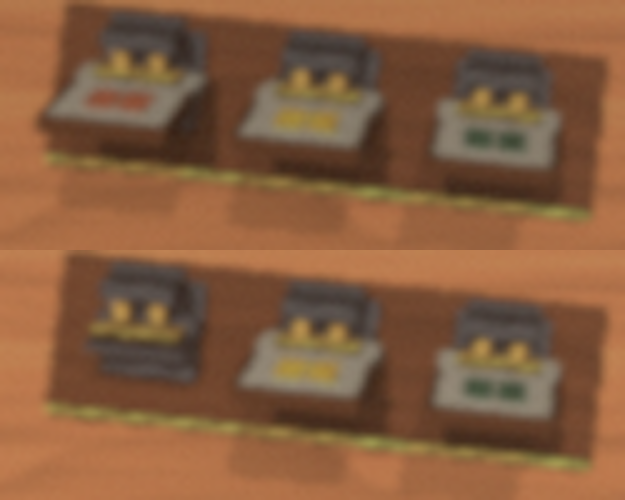

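View pics/u.png

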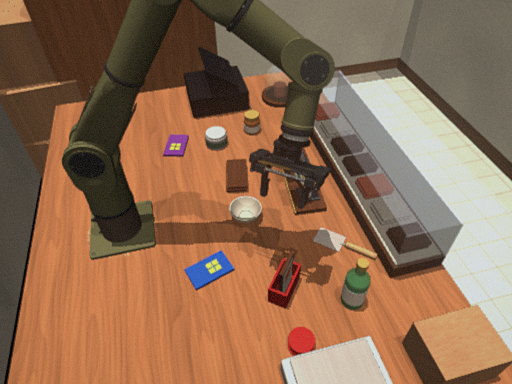

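```bash
python3 -c "
from plant import r
print(r.finish_job())"
```

```text
the job is handed in; nothing more can be done
None
```

The slack clip held sign1, the terracotta sign. It now stands foot down in the red repair box, and I have handed the job in after about 14 s on the robot's clock.

- **Finding it:** I pulled sign1 along its slope. The force stayed at about 1.5–2.5 N while the sign followed the tool out, so its clip was the slack one. A firm clip would have held to 9 N or more. I did not tug or touch signs 2 and 3.
- **Placing it:** I lowered the sign until the floor of the box pushed back with about 8–14 N, then backed off 1 mm and let go.
- **Last checks:**
  - The final side view shows sign1 upright inside the box.
  - The top view shows sign2 and sign3 where they started relative to the ledge; the sub-pixel shift was about the same for both (0.37 and 0.47 px).
  - The bystanders I could see had not moved.
  - The gripper was open, clear of everything and reading about 0.5 N.
- **What disagreed:**
  - **Straight-on approach to sign1:** this ran joint 6 almost to its limit. I gripped the sign with the tool leaned 25° within the sign's plane instead.
  - **Sign above the box:** the picture showed its foot about 2 px (5–9 mm) off my estimate. I shifted 3 mm to allow for that, and the lowering went in without touching the walls.

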